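# Reload the bench stapler

## Task

Reload the empty bench stapler with the copper-coloured strip of staples. Pull the sprung follower back along its rail until the latch catches it, lift the copper strip straight up off the light refill rack without tipping or dragging the rack, and set it astride the rail between the follower and the stapler's head. Then press the red latch paddle so that the follower springs shut and pushes the strip fully home in the head; leave the other strip on the rack and everything else where it is.

Things in the scene. Friction and masses are not known exactly. Their poses are not given: they have to be found in the camera images.
- stapler: Bench stapler, fixed: grey foot plate 330 x 70 x 8 mm, blue head with upright air cylinder (178 mm high) at one end, red latch paddle at the other. Origin on the bench under the rail's centre line; +x along the rail to the head, z up. Rail: straight steel bar on y = 0, 14 mm wide, rounded shoulders, top 62 mm above the bench, free at both sides; its foot below is 34 mm wide to 14 mm up, 20 mm to 31 mm.
- loading_bay (a point): On the stapler at x = 45, y = 0, z = 54.5 mm (stapler's axes): the place for the centre of a strip put on the rail, half-way between the latched follower's front face (x = -5 mm) and the throat; 12 mm either way along the rail will do.
- throat (a point): Stapler's throat mouth at x = 91, y = 0, z = 54.5 mm (stapler's axes), 31 mm wide, roof 68 mm above the bench, 97 mm high outside. The stop inside is at x = 115 mm: a strip fully home has its centre at x = 85 mm and stands out of the throat by 36 mm. Head beyond x = 115 mm: 120 mm high, 44 mm wide, with the cylinder on top.
- follower (a joint): Travel of the sprung follower, m: 0 = forward (front face at stapler x = 90 mm), grows as it is pulled back to stapler -x, 0.095 = held by the latch, 0.102 = end stop. Pull to at least 0.097, so that the latch hook drops behind its pin, then let go. The spring drives it forward with 5 N (at 0) to 7.4 N, damped; passing the hook takes about 4 N more. With a strip fully home it rests at 0.035.
- follower_tab (a point): Centre of the follower's black upright finger tab, 8 mm thick along the rail, 32 mm wide, from 66 to 100 mm above the bench, 40 mm behind the follower's front face (moves with it). Ahead of it, on the head's side, the follower is flat (top 66 mm above the bench), so closed fingers can stand there and draw it back. Stapler's axes.
- latch (a joint): Latch rocker, rad: 0 = at rest, hook down (locked when the follower is back); grows as the red paddle is pressed. The follower is let go at about 0.17; 0.28 = end stop. Springs back to 0.
- latch_paddle (a point): Centre of the top of the red paddle (32 mm along the rail, 30 mm across), at stapler x = -152 mm, 93 mm above the bench at rest. Press straight down with 2 to 4 N: it lets the follower go after 8 mm and stops after about 13 mm.
- strip_copper_c (a point): Centre, half-way up, of the copper-coloured staple strip, the one to load: a rigid inverted U, 60 mm long (x), 24 mm wide (y, the grasp), 20 mm high (z up), walls 2.5 mm, so 19 mm inside over the 14 mm rail; 50 g. It may face either way on the rail.
- strip_steel_c (a point): The same point of the silvery strip of the same size, which stays on the rack. Either strip may be on either saddle at the start.
- rack: Loose light (80 g) black refill rack on the white board (top 7 mm above the bench): foot 150 x 52 x 5 mm, two saddles in line at x = -36.5 and +36.5 mm, 14 mm wide, 42 mm high, a strip astride each (its centre 34.5 mm, crown 44.5 mm, lower edges 24.5 mm above the rack's underside). A strip lifted 20 mm straight up is clear. Origin: centre of its underside; z up.
- masking_tape: Roll of masking tape lying flat, 92 mm across, 24 mm high; leave alone. Origin: centre of its underside.
- glue_bottle: Standing glue bottle with yellow label, 34 mm across, 92 mm high; leave alone. Origin: centre of its underside.
- house_block: Small grey model house, 34 x 40 x 44 mm; leave alone. Origin: centre of its underside.
- screwdriver: Screwdriver with yellow handle lying on the bench, 172 mm long, 25 mm high; leave alone. Origin: centre of its underside.

How it is judged:
By the outcome, as a careful person would: the job done as asked, in the order asked, and still so for the second after the job is handed in, with the robot touching nothing.
It also fails if it takes over 58 s, if anything falls off the work surface, if the arm or the gripper's body presses on something with over 40 N, if the wrist force passes 120 N, or if a joint passes its speed limit or range.

## Robot

A 7-joint arm with a two-finger parallel gripper is mounted at the origin on a cart in front of the work surface, level with it; the furniture and walls round the work are solid. World frame = base frame: x ahead of the robot, y to its left, z up, the work surface at z = 0. Lengths are in mm, angles in rad, forces in N, time in s.
With the tool pointing down it reaches from about 400 to 875 mm from the base axis. Payload 6.5 kg.
Tool frame: the origin (TCP) lies at the very end of the fingers, on their centre line; the grasp point (between the pads) lies 19 mm behind it; z points along the fingers, y is the direction in which the jaws open and shut (so a half turn about z gives the same grasp; the last joint's range is limited). The gripper opens to 85 mm and grips with 20 to 120 N. Pads are 22 mm wide; open, the fingers measure 114 mm over their backs; the gripper's body (76 mm by 85 mm) begins 54 mm behind the grasp point. The pads swing forward as they close: fully open they stand 13 mm farther back than shut.
Start: joints at [-0.066, 0.536, -0.004, 1.538, 0.003, 1.067, -0.071], TCP at [649.992, 0, 231.29] pointing down, gripper open.
Joint ranges: [-2.7, 2.7], [-0.37, 2.16], [-1.27, 1.26], [0.24, 2.4], [-1.31, 4.45], [0.19, 1.91], [-2.76, 2.76]. Speed limits (rad/s): [2.39, 2.39, 3.14, 3.14, 3.14, 3.14, 3.14].

## Interface

Orientations are given as a unit quaternion [x, y, z, w].
In Python, from plant import manip gives the robot as it stands. The module is installed in compiled form; this text tells all that it offers.
- The arm moves only by the tool carry_out, never from a script. Its argument "rows" is a list of rows, each an object of numbers: "hand": the finger opening in cm, from 0 to 8.54; "tx", "ty", "tz": the shift along the tool's x, y, z in cm; "ax", "ay", "az": the turn, a rotation vector about the tool's x, y, z in rad. In form: [{"hand": .., "tx": .., "ty": .., "tz": .., "ax": .., "ay": .., "az": ..}, ...]. A call has 1 to 5 rows; each row shifts and turns the commanded pose from where the row before left it, along the tool's axes as they then stand; what a row does not reach is not made up. A row lasts 1/8 s, in which the tool goes at most 62.5 mm and 10.7 degrees, less where a joint would pass 70% of its speed; a pose out of reach is approached as far as the arm can. A call with a gripper value outside its range is refused whole. The fingers move at their own pace and stop on an object; "grip_force" is the grip in N (left out, the last holds). Time passes only in rows, so rows that do not move let the fingers close. It gives the time, the measured TCP pose, the force and the opening at its end, in the units of the state.
- manip.state(): the state, without advancing time (a new reading comes with each control period).
- manip.read_camera(name): name is "scene" or "side" or "wrist"; returns the picture (480x640x3 uint8, red, green, blue); there is no depth.
- manip.calibration(name): a dict with "vfov" (degrees; the focal length in pixels is half the picture's height over the tangent of half this angle, whatever the lens; pixels are square), "cx", "cy" (the principal point, pixels), "origin" and "rotation" of the camera in the world; the wrist camera has in their place "mount" (4x4, takes a point from camera to tool coordinates, whose origin is the TCP and whose axes are the flange's). Camera axes: x right, y down, z forward; pixel columns grow to the right and rows downward; lengths in mm; the calibration is good to about 2 mm. A picture is of the moment at which its call begins: read the wrist's pose just before it. calibration takes no time and is no camera call.
- manip.close_job(): hands the job in, once; it reports no verdict.
Trained networks look in the newest picture that a camera, given by its name, has taken for a name from the list of things; names that differ only in an ending like _2 or _b are one class to them, and where a whole thing is asked for, a point or a joint stands for the part that bears it (a point fixed in the world has none). Each returns a list of dicts, best first, with "score" (0 to 1); they miss things now and then, are a little off and sometimes report something else, mostly with a low value. They report only what shows in the picture. A call takes as long as a camera call.
- manip.look_for(camera, target): "bbox" ([left, top, width, height] in pixels, round what is visible of it).
- manip.outline_of(camera, target): "region" (480x640 bool, what is visible of it) and "bbox" ([left, top, width, height] in pixels, round what is visible of it).
The state is a dict: "t": time; "joints": joint angles; "qd": joint speeds; "tau": joint torques, N m; "tool_pos": TCP position; "tcp_rot": TCP orientation; "contact_force": force on the tool from outside, world axes, zero at the start; "torque": the same for the moment, N m; "finger_gap": finger opening in mm.
Only numpy, scipy, OpenCV 4.12 (cv2) and the standard library are available. Lean on these libraries where they do the work, as an engineer would, in place of code of your own. Each camera call takes 0.05 s, during which the arm holds its last target.

## Working session

There is one attempt and no reset: what is moved stays moved. The work goes in short steps, Python scripts to look and compute and a tool call to move; the robot and the scene stay as the last step left them, time stands still between calls to the robot, and variables do not carry over. Pictures are saved under pics/ and viewed, and the job is handed in when it is done.

Besides the shell and the picture viewer there is one more tool, called in YAML: its name, and indented under it one key for each argument. carry_out: Moves the arm, as the interface text tells. Its arguments: {"type":"object","properties":{"rows":{"type":"array","items":{"type":"object","properties":{"hand":{"type":"number"},"tx":{"type":"number"},"ty":{"type":"number"},"tz":{"type":"number"},"ax":{"type":"number"},"ay":{"type":"number"},"az":{"type":"number"}}}},"grip_force":{"type":"number"}},"required":["rows"]}

```bash
mkdir -p pics; ls
cat > h.py <<'E'
import numpy as np, cv2
from plant import manip
def snap(c,n):
    im=manip.read_camera(c); cv2.imwrite(f'pics/{n}.png',im[:,:,::-1]); return im
def cam(c):
    k=manip.calibration(c); f=240/np.tan(np.radians(k['vfov'])/2); return k,f
E
python3 - <<'E'
from h import *
for c in ['scene','side','wrist']:
    snap(c,c+'0'); print(c,manip.calibration(c))
print(manip.state())
for c in ['scene','side']:
  for n in ['stapler','follower_tab','latch_paddle','strip_copper_c','strip_steel_c','rack']:
    print(c,n,[(d['bbox'],round(d['score'],2)) for d in manip.look_for(c,n)[:2]])
E
```

```text
pics
scene {'vfov': 56.40027601708541, 'cx': 315.265282378141, 'cy': 242.20682725478622, 'origin': array([ 182.07384902, -380.92693296,  474.17484527]), 'rotation': array([ 0.82045175, -0.24340737,  0.1357391 , -0.49918601])}
side {'vfov': 50.50637200343701, 'cx': 321.38440411746575, 'cy': 237.19258601098323, 'origin': array([ 170.00340947, 1016.52808532,  497.46482093]), 'rotation': array([-0.21515659,  0.82082205, -0.5152929 ,  0.12013338])}
wrist {'vfov': 66.4753047428908, 'cx': 320.3624342585735, 'cy': 243.305474097187, 'mount': array([[-8.90045376e-04, -9.44683402e-01, -3.27982435e-01,
         8.39549414e+01],
       [ 9.99998375e-01, -1.35501959e-03,  1.18915084e-03,
         5.14165303e-03],
       [-1.56779368e-03, -3.27980844e-01,  9.44683073e-01,
        -1.41913033e+02],
       [ 0.00000000e+00,  0.00000000e+00,  0.00000000e+00,
         1.00000000e+00]])}
{'t': 0.15, 'joints': array([-0.06618711,  0.53695878, -0.00440347,  1.53862887,  0.00259469,
        1.06733268, -0.07121207]), 'qd': array([-0.00107236, -0.00126554,  0.0001491 , -0.0027942 , -0.00031081,
        0.00
[... 539 characters left out ...]
 follower_tab [([204.9, 224.3, 25.4, 22.6], 0.74)]
scene latch_paddle [([240.1, 245.3, 40.0, 31.9], 0.91)]
scene strip_copper_c [([325.4, 252.5, 23.9, 20.9], 0.55), ([240.3, 247.6, 41.2, 30.2], 0.47)]
scene strip_steel_c [([308.4, 237.2, 24.5, 20.5], 0.62)]
scene rack []
side stapler [([296.9, 229.6, 109.9, 149.4], 0.89)]
side follower_tab [([370.6, 233.0, 25.0, 26.2], 0.71), ([342.7, 277.9, 23.6, 37.3], 0.65)]
side latch_paddle [([371.3, 229.9, 26.6, 30.8], 0.73)]
side strip_copper_c [([304.6, 230.7, 98.8, 148.9], 0.7), ([294.7, 236.6, 28.9, 22.1], 0.56)]
side strip_steel_c [([272.0, 248.2, 31.5, 25.0], 0.6)]
side rack [([267.3, 245.7, 61.4, 39.4], 0.68), ([369.7, 230.5, 27.6, 27.7], 0.46)]
```

View pics/scene0.png

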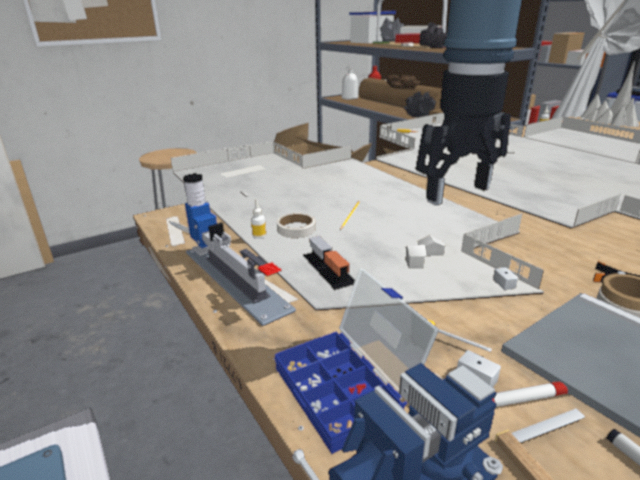

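View pics/side0.png

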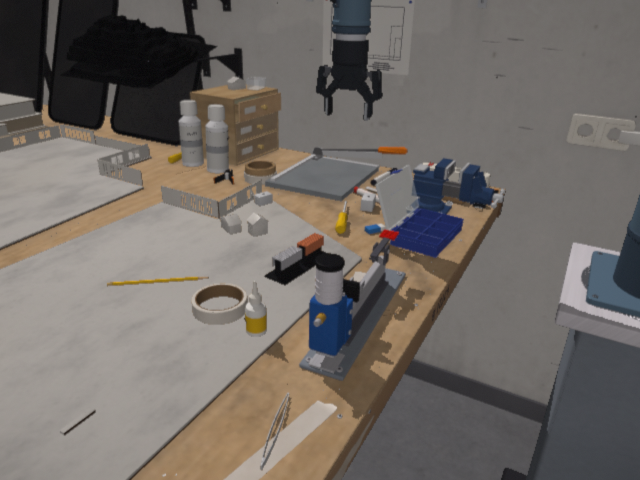

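View pics/wrist0.png

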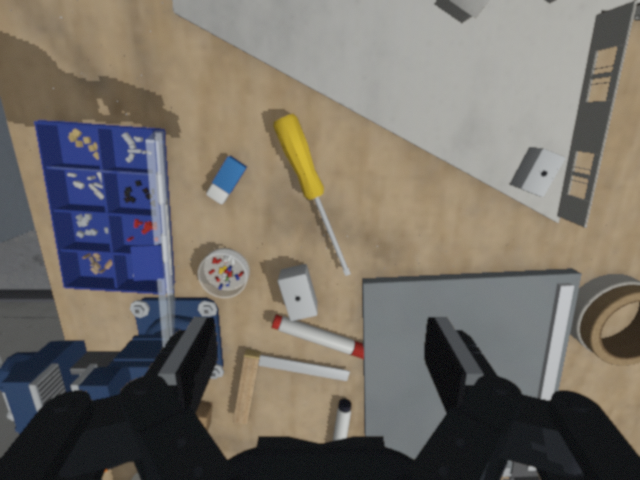

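The scene and side views show the stapler at the robot's left, with its head (~200,200 in scene) away from the scene camera. The rack is at ~(328,268), with copper on the near saddle and silver on the far one. The wrist camera doesn't see the stapler yet. Next I triangulate.

```bash
cat >> h.py <<'E'
from scipy.spatial.transform import Rotation as R
def ray(c,u,v,st=None):
    k,f=cam(c); d=np.array([(u-k['cx'])/f,(v-k['cy'])/f,1.])
    if c=='wrist':
        Rt=R.from_quat(st['tcp_rot']).as_matrix(); M=k['mount']
        o=st['tool_pos']+Rt@M[:3,3]; return o,Rt@M[:3,:3]@d
    return np.array(k['origin']),R.from_quat(k['rotation']).as_matrix()@d
def onz(c,u,v,z,st=None):
    o,d=ray(c,u,v,st); return o+d*(z-o[2])/d[2]
def tri(rs):
    A=np.zeros((3,3));b=np.zeros(3)
    for o,d in rs:
        d=d/np.linalg.norm(d);P=np.eye(3)-np.outer(d,d);A+=P;b+=P@o
    x=np.linalg.solve(A,b); return x,[np.linalg.norm(np.cross(x-o,d/np.linalg.norm(d))) for o,d in rs]
def proj(c,p,st=None):
    k,f=cam(c)
    if c=='wrist':
        Rt=R.from_quat(st['tcp_rot']).as_matrix(); M=k['mount']
        q=M[:3,:3].T@(Rt.T@(np.array(p)-st['tool_pos'])-M[:3,3])
    else: q=R.from_quat(k['rotation']).as_matrix().T@(np.array(p)-k['origin'])
    return q[0]/q[2]*f+k['cx'],q[1]/q[2]*f+k['cy']
E
python3 - <<'E'
from h import *
for n,a,b in [('paddle',(266,267),(389,235)),('cyltop',(194,177),(330,260)),('copper',(337,261),(311,243)),('steel',(320,246),(288,257))]:
    print(n,tri([ray('scene',*a),ray('side',*b)]))
    print(onz('scene',*a,93 if n=='paddle' else 45),onz('side',*b,93 if n=='paddle' else 45))
E
```

```text
paddle (array([452.29020098, 212.42779396,  91.28528817]), [np.float64(1.7626626851034148), np.float64(1.7626626851033689)])
[448.93800009 208.21488175  93.        ] [453.24131091 213.8244574   93.        ]
cyltop (array([433.9338308 , 488.25137264, 173.91683033]), [np.float64(1.2080082147716533), np.float64(1.2080082147716364)])
[539.82294085 858.26660513  45.        ] [541.28146585 275.99732886  45.        ]
copper (array([607.86545594, 229.5336817 ,  42.52886185]), [np.float64(0.25987163387977635), np.float64(0.2598716338796523)])
[605.06505595 225.78509208  45.        ] [605.84591513 233.49485393  45.        ]
steel (array([616.11891675, 301.65149741,  41.4339944 ]), [np.float64(0.9534885664259123), np.float64(0.9534885664260193)])
[611.20493402 294.98265295  45.        ] [613.95578554 306.19241351  45.        ]
```

carry_out:
  rows:
    - {"tx": 5, "ty": -2, "hand": 0}
    - {"tx": 5, "ty": -2}
    - {"tx": 5, "ty": -2}
    - {"tx": 5, "ty": -2}
    - {"tx": 5, "ty": -2}

```text
invalid input
```

carry_out:
  rows:
    - {"tx": 4, "ty": -1}
    - {"tx": 4, "ty": -1}
    - {"tx": 4, "ty": -1}
    - {"tx": 0}
    - {"tx": 0}

```text
invalid input
```

Run:
```python
from h import *
st=manip.state(); snap('wrist','w1'); print(st['tool_pos'],st['tcp_rot'],st['finger_gap'],st['t'],st['contact_force'])
for n in ['stapler','follower_tab','latch_paddle','strip_copper_c','strip_steel_c','rack']:
    print(n,[(d['bbox'],round(d['score'],2)) for d in manip.look_for('wrist',n)[:2]])
```

```text
[6.50002049e+02 1.37350931e-02 2.31299830e+02] [7.07078693e-01 7.07134868e-01 4.63239199e-06 1.44464668e-05] 85.02620483295729 0.75 [ 0.27703965 -1.11603271 -0.26326611]
stapler []
follower_tab []
latch_paddle []
strip_copper_c []
strip_steel_c []
rack []
```

View pics/w1.png

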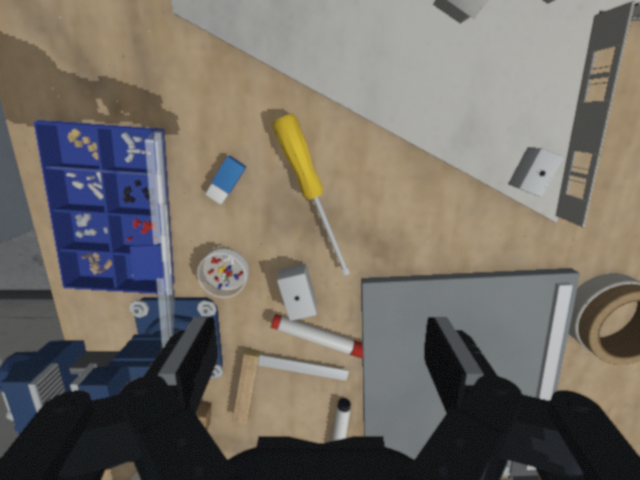

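The calls were refused and nothing moved. I'll retry with complete rows.

carry_out:
  rows:
    - {"hand": 0, "tx": 5, "ty": -2, "tz": 0, "ax": 0, "ay": 0, "az": 0}
    - {"hand": 0, "tx": 5, "ty": -2, "tz": 0, "ax": 0, "ay": 0, "az": 0}
    - {"hand": 0, "tx": 5, "ty": -2, "tz": 0, "ax": 0, "ay": 0, "az": 0}
    - {"hand": 0, "tx": 5, "ty": -2, "tz": 0, "ax": 0, "ay": 0, "az": 0}
    - {"hand": 0, "tx": 5, "ty": -2, "tz": 0, "ax": 0, "ay": 0, "az": 0}

```text
t: 1.72
tool_pos: [549.3, 251.5, 231.5]
tcp_rot: [0.707, 0.707, 0.0, 0.0]
contact_force: [1.2, 0.3, 0.4]
finger_gap: -0.2
```

carry_out:
  rows:
    - {"hand": 0, "tx": 4, "ty": -1, "tz": 0, "ax": 0, "ay": 0, "az": 0}
    - {"hand": 0, "tx": 4, "ty": -1, "tz": 0, "ax": 0, "ay": 0, "az": 0}
    - {"hand": 0, "tx": 4, "ty": -1, "tz": 0, "ax": 0, "ay": 0, "az": 0}
    - {"hand": 0, "tx": 0, "ty": 0, "tz": 0, "ax": 0, "ay": 0, "az": 0}

```text
t: 2.22
tool_pos: [517.5, 374.6, 231.2]
tcp_rot: [0.705, 0.709, 0.0, -0.001]
contact_force: [-0.6, 0.1, -0.3]
finger_gap: -0.2
```

Run:
```python
from h import *
st=manip.state(); snap('wrist','w2'); print(st['tool_pos'],st['tcp_rot'],st['finger_gap'],st['t'],st['contact_force'])
for n in ['stapler','follower_tab','latch_paddle','strip_copper_c','strip_steel_c','rack']:
    print(n,[(d['bbox'],round(d['score'],2)) for d in manip.look_for('wrist',n)[:2]])
```

```text
[517.52201463 374.62309523 231.19053874] [ 7.04822191e-01  7.09382631e-01  4.56453513e-04 -1.32396393e-03] -0.1812312207782632 2.225 [-0.63531589  0.06256367 -0.25245096]
stapler [([107.6, 0.0, 185.5, 369.8], 0.73)]
follower_tab [([198.0, 134.5, 47.0, 98.8], 0.81)]
latch_paddle [([237.0, 302.0, 18.9, 62.6], 0.78)]
strip_copper_c [([386.0, 317.9, 38.9, 43.5], 0.56)]
strip_steel_c [([397.9, 254.4, 41.8, 60.4], 0.89), ([105.1, 1.8, 185.3, 364.3], 0.19)]
rack [([371.3, 236.5, 73.1, 120.4], 0.95)]
```

View pics/w2.png

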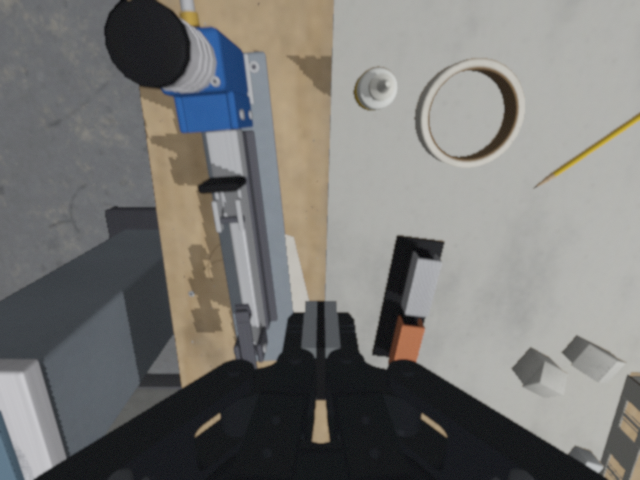

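Stapler at left: head ~(215,90), tab ~(222,184). Rack is at (410,300), copper strip at its near end. I'll zoom for edges.

Run:
```python
from h import *
im=cv2.imread('pics/w2.png')
cv2.imwrite('pics/z1.png',cv2.resize(im[30:230,120:300],None,fx=3,fy=3,interpolation=cv2.INTER_CUBIC))
cv2.imwrite('pics/z2.png',cv2.resize(im[225:375,360:460],None,fx=4,fy=4,interpolation=cv2.INTER_CUBIC))
```

```text
(no output)
```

View pics/z1.png

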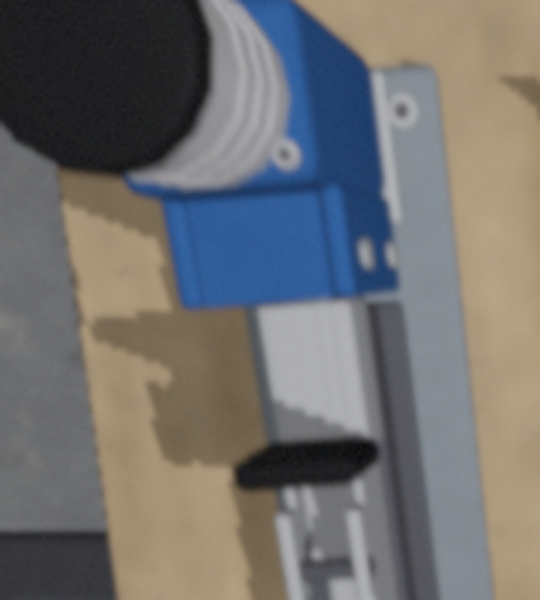

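View pics/z2.png

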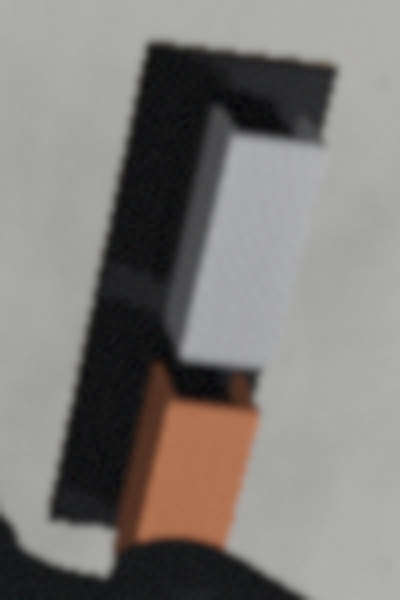

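Run:
```python
from h import *
st=dict(tool_pos=np.array([517.522,374.623,231.19]),tcp_rot=np.array([.704822,.7093826,.000456,-.001324]))
a=onz('wrist',264.3,52.7,8,st);b=onz('wrist',283.3,228.3,8,st)
print('plate edge',a,b); d=(a-b)/np.linalg.norm(a-b); n=np.array([-d[1],d[0],0]); print('yaw',np.degrees(np.arctan2(d[1],d[0])),'rail pt',a+35*n,b+35*n)
for n_,u,v,z in [('tabL',199,192.3,100),('tabR',245.7,182.5,100),('headL',181.7,132.3,97),('headRtop',240,129.3,97)]: print(n_,onz('wrist',u,v,z,st))
for n_,u,v,z in [('rackfarL',397.5,236,12),('rackfarR',444,242,12),('rackL near',373,355,12),('steelFL',360+230/4,225+135/4,51.5),('steelFR',360+327/4,225+145/4,51.5),('steelNL',360+178/4,225+362/4,51.5),('steelNR',360+258/4,225+372/4,51.5),('copFL',360+168/4,225+402/4,51.5),('copFR',360+258/4,225+408/4,51.5),('copNR',360+225/4,225+548/4,51.5)]: print(n_,onz('wrist',u,v,z,st))
```

```text
plate edge [466.8324303  512.48766331   8.        ] [479.34116116 348.72053737   8.        ]
yaw 94.36783988765782 rail pt [431.93408228 509.82208535   8.        ] [444.44281315 346.0549594    8.        ]
tabL [426.1584811  404.22952466 100.        ]
tabR [461.77358738 411.80888924 100.        ]
headL [417.13930558 447.34068745  97.        ]
headRtop [459.39089143 449.64538519  97.        ]
rackfarL [597.87664776 342.24083394  12.        ]
rackfarR [646.83248095 335.93836853  12.        ]
rackL near [580.11460308 196.39993373  12.        ]
steelFL [609.58764594 332.49314758  51.5       ]
steelFR [632.74923376 330.08205925  51.5       ]
steelNL [602.20642764 271.7220658   51.5       ]
steelNR [622.42924581 268.99462738  51.5       ]
copFL [600.60652259 260.28408423  51.5       ]
copFR [623.44296118 258.67153445  51.5       ]
copNR [618.93658547 216.61066452  51.5       ]
```

carry_out:
  rows:
    - {"hand": 0, "tx": 1, "ty": -4, "tz": 0, "ax": 0, "ay": 0, "az": -0.076}
    - {"hand": 0, "tx": 2, "ty": -4, "tz": 2, "ax": 0, "ay": 0, "az": 0}
    - {"hand": 0, "tx": 3, "ty": 0, "tz": 3, "ax": 0, "ay": 0, "az": 0}
    - {"hand": 0, "tx": 0, "ty": 0, "tz": 3, "ax": 0, "ay": 0, "az": 0}
    - {"hand": 0, "tx": 0, "ty": 0, "tz": 0, "ax": 0, "ay": 0, "az": 0}

```text
t: 3.2
tool_pos: [435.4, 425.0, 149.2]
tcp_rot: [0.68, 0.733, -0.002, 0.0]
contact_force: [0.1, 0.5, 0.9]
finger_gap: 0.3
```

Run:
```python
from h import *
st=manip.state(); snap('wrist','w3'); print(st['tool_pos'],st['tcp_rot'],st['joints'],st['t'],st['contact_force']); snap('side','s3')
np.savez('st3.npz',p=st['tool_pos'],q=st['tcp_rot'])
im=cv2.imread('pics/s3.png');cv2.imwrite('pics/zs3.png',cv2.resize(im[150:400,250:450],None,fx=3,fy=3)[:600])
```

```text
[435.35842098 424.99481798 149.24789772] [ 6.79867998e-01  7.33330391e-01 -2.45092037e-03  1.89160374e-04] [-0.75499501  0.56803382 -0.12751741  1.70901137  0.08948393  0.87513575
 -0.84480747] 3.2 [0.09864241 0.48630687 0.88221148]
```

View pics/w3.png

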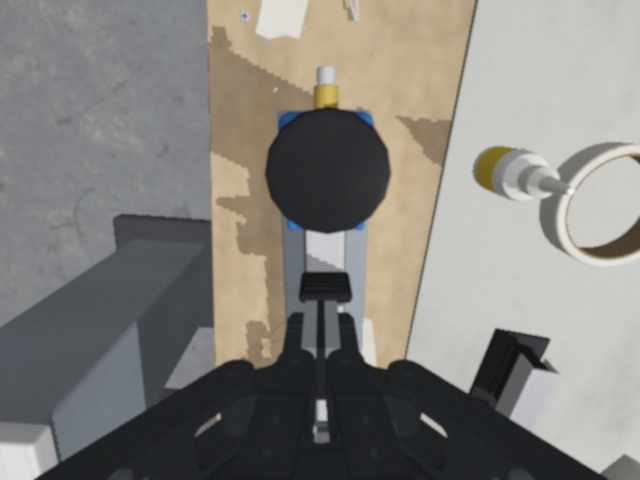

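View pics/zs3.png

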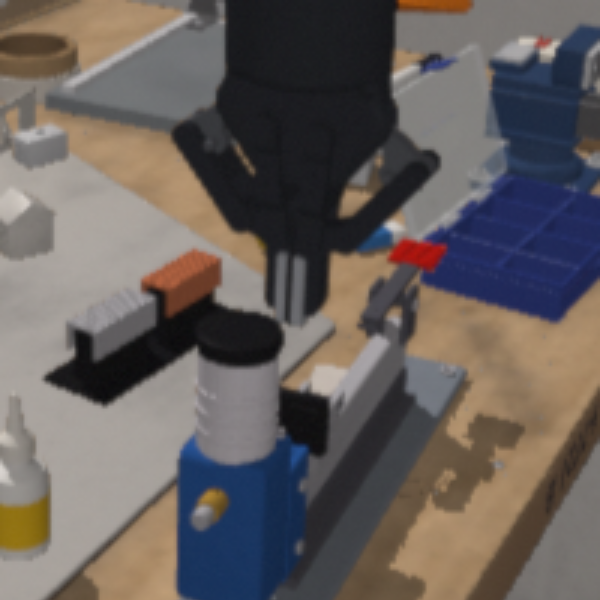

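Run:
```python
from h import *
d=np.load('st3.npz'); st=dict(tool_pos=d['p'],tcp_rot=d['q'])
for n,u,v,z in [('foltL',305,245,66),('folR',345,245,66),('plL',283,250,8),('plR',367,250,8),('tabTL',300,300,100),('tabTR',351,300,100),('tabbot',325,272,66),('cyl',328,170,178)]: print(n,onz('wrist',u,v,z,st).round(1))
im=cv2.imread('pics/w3.png');cv2.imwrite('pics/z3.png',cv2.resize(im[200:340,260:400],None,fx=4,fy=4,interpolation=cv2.INTER_CUBIC))
```

```text
foltL [425.  428.5  66. ]
folR [451.  430.5  66. ]
plL [406.1 402.    8. ]
plR [475.1 407.2   8. ]
tabTL [424.8 406.4 100. ]
tabTR [454.5 408.7 100. ]
tabbot [439.5 410.4  66. ]
cyl [432.7 493.5 178. ]
```

View pics/z3.png

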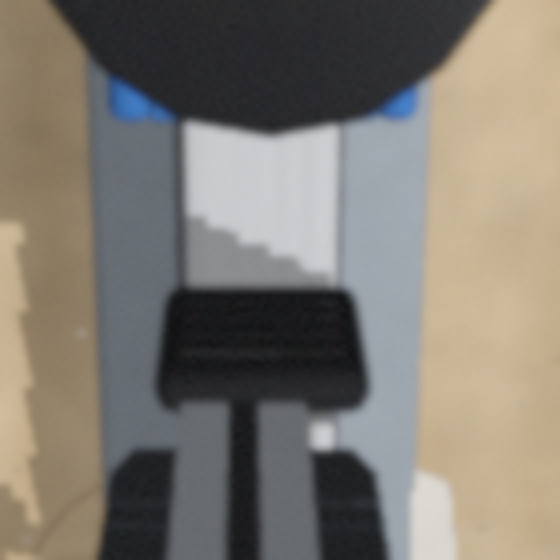

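Tool is aligned over the rail. Tab front face is at about y≈412 and the throat at y≈449, so the fingers go in between.

carry_out:
  rows:
    - {"hand": 0, "tx": 0.3, "ty": 0.2, "tz": 2.0, "ax": 0, "ay": 0, "az": 0}
    - {"hand": 0, "tx": 0, "ty": 0, "tz": 1.2, "ax": 0, "ay": 0, "az": 0}
    - {"hand": 0, "tx": 0, "ty": 0, "tz": 0, "ax": 0, "ay": 0, "az": 0}

```text
t: 3.68
tool_pos: [437.4, 429.1, 118.0]
tcp_rot: [0.68, 0.733, -0.001, 0.0]
contact_force: [-0.5, -0.1, 0.5]
finger_gap: 0.2
```

Run:
```python
from h import *
st=manip.state(); snap('wrist','w4'); print(st['tool_pos'],st['tcp_rot'],st['t'],st['contact_force']); snap('side','s4');snap('scene','c4')
np.savez('st4.npz',p=st['tool_pos'],q=st['tcp_rot'])
a=cv2.imread('pics/s4.png')[220:380,270:420];b=cv2.imread('pics/c4.png')[160:320,160:310];c=cv2.imread('pics/w4.png')[180:340,250:400]
cv2.imwrite('pics/z4.png',cv2.resize(np.hstack([a,b,c]),None,fx=1.75,fy=1.75,interpolation=cv2.INTER_CUBIC))
```

```text
[437.43751347 429.14737007 117.99724584] [ 6.79769890e-01  7.33424372e-01 -1.26019529e-03  5.53638039e-07] 3.675 [-0.48594498 -0.11087969  0.49711445]
```

View pics/z4.png

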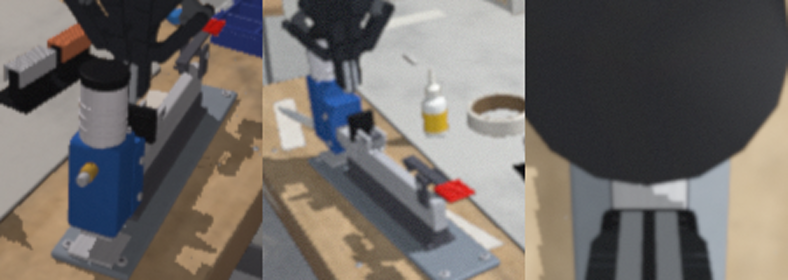

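The near edge of the cylinder (y≈470) is close to where the gripper body will go. I'll tilt the fingertips slightly towards the head so the body leans away, then lower.

carry_out:
  rows:
    - {"hand": 0, "tx": -0.2, "ty": 0, "tz": 0, "ax": 0, "ay": 0.14, "az": 0}
    - {"hand": 0, "tx": -0.3, "ty": 0, "tz": 2.0, "ax": 0, "ay": 0, "az": 0}
    - {"hand": 0, "tx": -0.15, "ty": 0, "tz": 1.0, "ax": 0, "ay": 0, "az": 0}
    - {"hand": 0, "tx": 0, "ty": 0, "tz": 0, "ax": 0, "ay": 0, "az": 0}

```text
t: 4.32
tool_pos: [437.7, 428.1, 88.6]
tcp_rot: [0.678, 0.732, 0.047, -0.051]
contact_force: [-0.8, 0.5, 1.0]
finger_gap: -0.2
```

```bash
cat > look.py <<'E'
import sys
from h import *
n=sys.argv[1]
st=manip.state(); snap('side','s'+n);snap('scene','c'+n)
Rt=R.from_quat(st['tcp_rot']).as_matrix()
print(st['tool_pos'].round(1),Rt.round(3).tolist(),st['t'],st['contact_force'].round(1),st['finger_gap'])
a=cv2.imread('pics/s%s.png'%n)[210:370,260:420];b=cv2.imread('pics/c%s.png'%n)[150:310,160:320]
cv2.imwrite('pics/z%s.png'%n,cv2.resize(np.hstack([a,b]),None,fx=2.5,fy=2.5,interpolation=cv2.INTER_CUBIC))
E
python3 look.py 5
```

```text
[437.7 428.1  88.6] [[-0.076, 0.997, -0.012], [0.987, 0.077, 0.139], [0.139, -0.001, -0.99]] 4.325 [-0.8  0.5  1. ] -0.23174780031658923
```

View pics/z5.png

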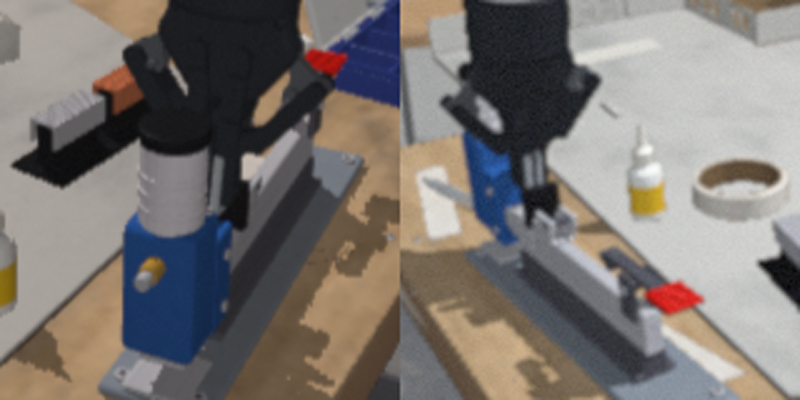

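carry_out:
  rows:
    - {"hand": 0, "tx": -0.14, "ty": 0, "tz": 1.0, "ax": 0, "ay": 0, "az": 0}
    - {"hand": 0, "tx": -1.0, "ty": 0, "tz": -0.14, "ax": 0, "ay": 0, "az": 0}
    - {"hand": 0, "tx": -2.0, "ty": 0, "tz": -0.28, "ax": 0, "ay": 0, "az": 0}
    - {"hand": 0, "tx": -2.0, "ty": 0, "tz": -0.28, "ax": 0, "ay": 0, "az": 0}

```text
t: 4.92
tool_pos: [441.4, 380.7, 79.3]
tcp_rot: [0.677, 0.732, 0.05, -0.053]
contact_force: [0.1, 10.9, -5.1]
finger_gap: 0.3
```

```bash
python3 look.py 6
```

```text
[441.4 380.7  79.3] [[-0.078, 0.997, -0.01], [0.986, 0.079, 0.144], [0.145, 0.002, -0.989]] 4.925 [ 0.1 10.9 -5.1] 0.29143425361324604
```

View pics/z6.png

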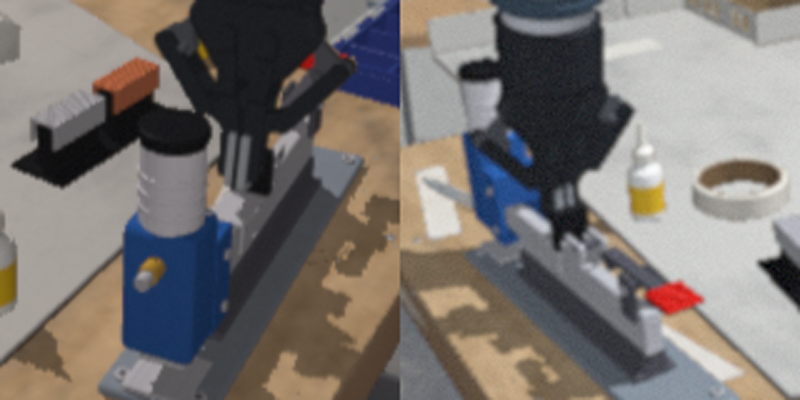

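carry_out:
  rows:
    - {"hand": 0, "tx": -2.0, "ty": 0, "tz": -0.28, "ax": 0, "ay": 0, "az": 0}
    - {"hand": 0, "tx": -1.5, "ty": 0, "tz": -0.21, "ax": 0, "ay": 0, "az": 0}
    - {"hand": 0, "tx": -1.0, "ty": 0, "tz": -0.14, "ax": 0, "ay": 0, "az": 0}
    - {"hand": 0, "tx": 0, "ty": 0, "tz": 0, "ax": 0, "ay": 0, "az": 0}

```text
t: 5.52
tool_pos: [445.1, 333.8, 79.3]
tcp_rot: [0.678, 0.732, 0.048, -0.052]
contact_force: [-1.3, 2.6, 2.8]
finger_gap: 0.1
```

```bash
python3 look.py 7
```

```text
[445.1 333.8  79.3] [[-0.077, 0.997, -0.011], [0.987, 0.077, 0.141], [0.142, 0.0, -0.99]] 5.525 [-1.3  2.6  2.8] 0.1365899958544136
```

View pics/z7.png

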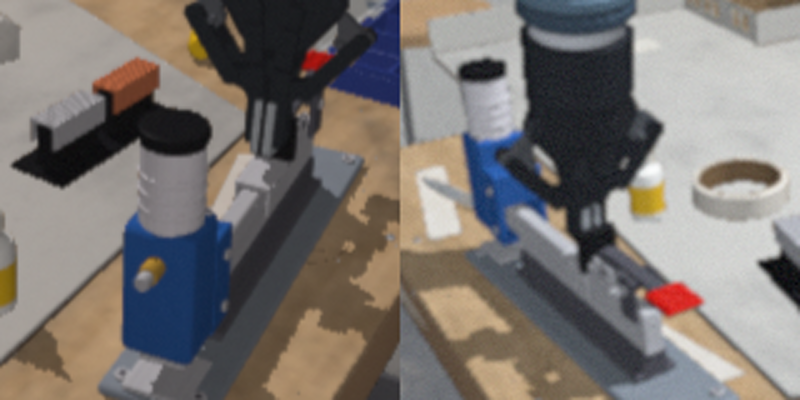

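carry_out:
  rows:
    - {"hand": 0, "tx": -0.3, "ty": 0, "tz": -0.04, "ax": 0, "ay": 0, "az": 0}
    - {"hand": 0, "tx": 0, "ty": 0, "tz": 0, "ax": 0, "ay": 0, "az": 0}

```text
t: 5.88
tool_pos: [445.5, 330.9, 79.2]
tcp_rot: [0.678, 0.732, 0.049, -0.052]
contact_force: [-1.5, 7.9, -0.1]
finger_gap: -0.1
```

carry_out:
  rows:
    - {"hand": 0, "tx": -0.3, "ty": 0, "tz": -0.04, "ax": 0, "ay": 0, "az": 0}
    - {"hand": 0, "tx": 0, "ty": 0, "tz": 0, "ax": 0, "ay": 0, "az": 0}

```text
t: 6.12
tool_pos: [445.8, 328.0, 79.2]
tcp_rot: [0.678, 0.732, 0.049, -0.052]
contact_force: [-1.6, 8.0, 1.4]
finger_gap: 0.0
```

carry_out:
  rows:
    - {"hand": 0, "tx": -0.2, "ty": 0, "tz": -0.03, "ax": 0, "ay": 0, "az": 0}
    - {"hand": 0, "tx": 0, "ty": 0, "tz": 0, "ax": 0, "ay": 0, "az": 0}

```text
t: 6.38
tool_pos: [445.9, 326.0, 79.2]
tcp_rot: [0.678, 0.732, 0.049, -0.052]
contact_force: [-2.0, 7.0, 0.4]
finger_gap: -0.4
```

carry_out:
  rows:
    - {"hand": 0, "tx": -0.2, "ty": 0, "tz": -0.03, "ax": 0, "ay": 0, "az": 0}
    - {"hand": 0, "tx": 0, "ty": 0, "tz": 0, "ax": 0, "ay": 0, "az": 0}

```text
t: 6.62
tool_pos: [446.0, 324.7, 79.3]
tcp_rot: [0.677, 0.732, 0.049, -0.052]
contact_force: [-1.0, 9.3, -0.6]
finger_gap: -0.2
```

carry_out:
  rows:
    - {"hand": 0, "tx": -0.2, "ty": 0, "tz": -0.03, "ax": 0, "ay": 0, "az": 0}
    - {"hand": 0, "tx": 0, "ty": 0, "tz": 0, "ax": 0, "ay": 0, "az": 0}

```text
t: 6.88
tool_pos: [446.0, 324.6, 79.4]
tcp_rot: [0.677, 0.733, 0.05, -0.053]
contact_force: [-1.4, 13.3, -5.2]
finger_gap: -0.1
```

```bash
python3 look.py 8
```

```text
[446.  324.6  79.4] [[-0.078, 0.997, -0.009], [0.986, 0.079, 0.145], [0.145, 0.002, -0.989]] 6.875 [-1.4 13.3 -5.2] -0.10457476499251075
```

View pics/z8.png

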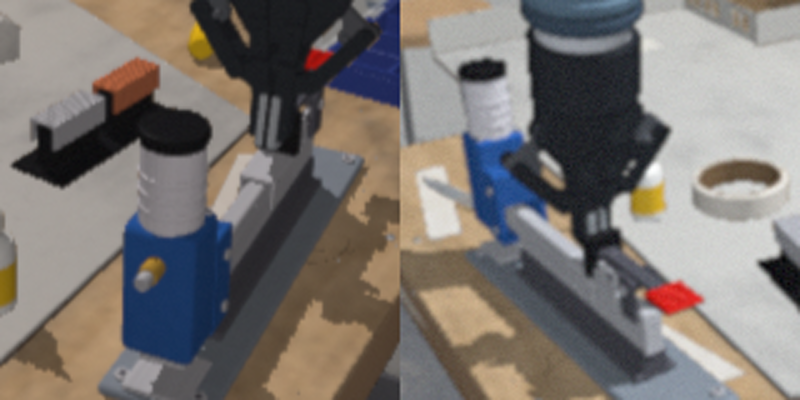

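End stop felt (position stalled at y=324.6, force rising), so travel is ≈0.102. Now I release towards the head and lift.

carry_out:
  rows:
    - {"hand": 0, "tx": 0.6, "ty": 0, "tz": 0.08, "ax": 0, "ay": 0, "az": 0}
    - {"hand": 0, "tx": 0.6, "ty": 0, "tz": 0.08, "ax": 0, "ay": 0, "az": 0}
    - {"hand": 0, "tx": 0.8, "ty": 0, "tz": 0.11, "ax": 0, "ay": 0, "az": 0}
    - {"hand": 0, "tx": 0, "ty": 0, "tz": 0, "ax": 0, "ay": 0, "az": 0}

```text
t: 7.48
tool_pos: [444.8, 339.9, 78.6]
tcp_rot: [0.678, 0.732, 0.047, -0.051]
contact_force: [-0.5, -0.7, -0.1]
finger_gap: -0.2
```

carry_out:
  rows:
    - {"hand": 0, "tx": 0, "ty": 0, "tz": -5, "ax": 0, "ay": 0, "az": 0}
    - {"hand": 0, "tx": 0, "ty": 0, "tz": -5, "ax": 0, "ay": -0.14, "az": 0}
    - {"hand": 0, "tx": 0, "ty": 0, "tz": -5, "ax": 0, "ay": 0, "az": 0}
    - {"hand": 0, "tx": 0, "ty": 0, "tz": 0, "ax": 0, "ay": 0, "az": 0}

```text
t: 7.98
tool_pos: [448.1, 327.5, 231.9]
tcp_rot: [0.68, 0.733, 0.004, 0.001]
contact_force: [0.8, -0.4, -0.6]
finger_gap: 0.1
```

```bash
python3 look.py 9
python3 - <<'E'
from h import *
st=manip.state(); snap('wrist','w9'); np.savez('st9.npz',p=st['tool_pos'],q=st['tcp_rot']); print(st['tool_pos'],st['t'])
E
```

```text
[448.1 327.5 231.9] [[-0.076, 0.997, 0.006], [0.997, 0.076, 0.004], [0.004, 0.007, -1.0]] 7.975 [ 0.8 -0.4 -0.6] 0.13939828618174446
[446.12792848 325.25378624 227.7372731 ] 8.075
```

View pics/z9.png

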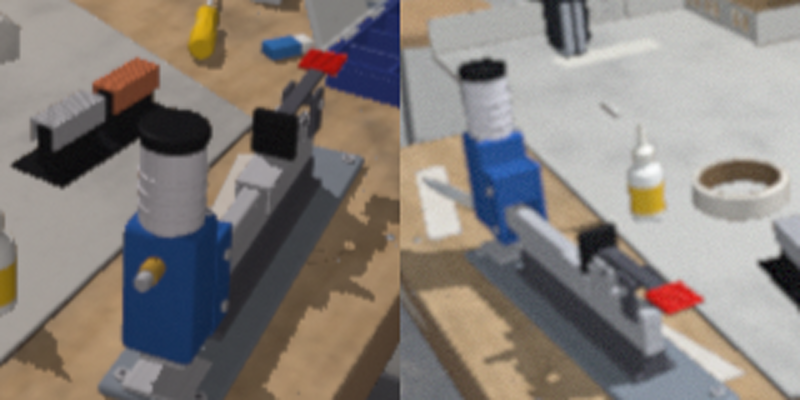

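View pics/w9.png

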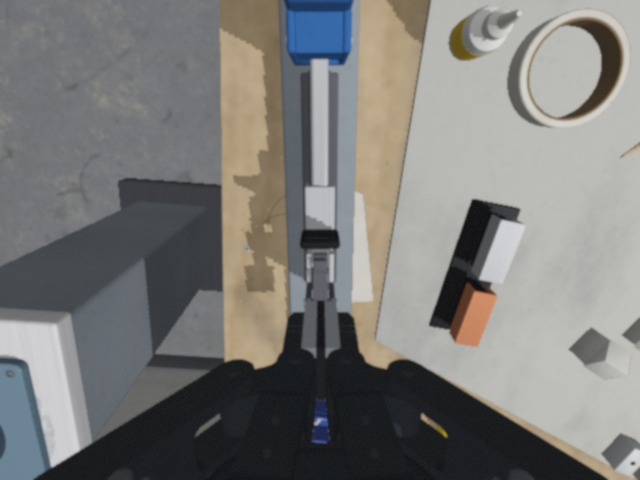

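The follower is latched: in the wrist view the tab is at (320,240), the follower front at row ~186, the bare rail spans rows 62–186 around column 319, and the copper strip is at (472,314).

Run:
```python
from h import *
im=cv2.imread('pics/w9.png')
a=cv2.resize(im[40:200,270:370],None,fx=3.75,fy=3.75,interpolation=cv2.INTER_CUBIC)
b=cv2.resize(im[190:350,420:540],None,fx=3.75,fy=3.75,interpolation=cv2.INTER_CUBIC)
z=np.hstack([a,b]);print(z.shape);cv2.imwrite('pics/zz9.png',z[:, :800])
```

```text
(600, 825, 3)
```

View pics/zz9.png

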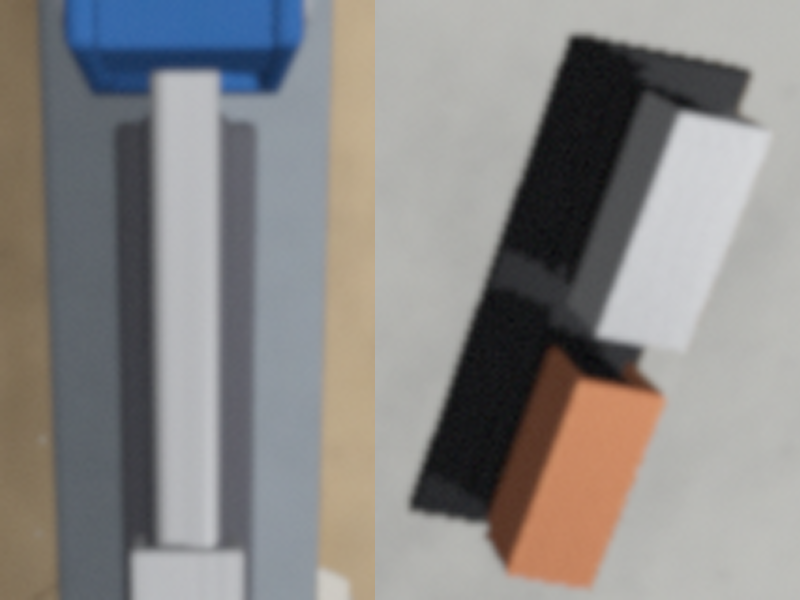

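Run:
```python
from h import *
d=np.load('st9.npz'); st=dict(tool_pos=d['p'],tcp_rot=d['q']); k=3.75
A=lambda u,v,z:onz('wrist',270+u/k,40+v/k,z,st)[:2]
B=lambda u,v,z:onz('wrist',420+(u-375)/k,190+v/k,z,st)[:2]
for n,p in dict(railTL=A(154,72,61),railTR=A(220,72,61),railBL=A(160,545,61),railBR=A(217,545,61),folL=A(132,550,66),folR=A(243,550,66),headB=A(185,52,97),plTL=A(42,60,8),plTR=A(330,60,8),plBL=A(60,590,8),plBR=A(318,590,8)).items(): print(n,p.round(1))
c=np.array([B(580,378,51.5),B(663,400,51.5),B(595,587,51.5),B(508,573,51.5)]);print('cop',c.round(1).tolist(),c.mean(0))
e=(c[0]+c[1]-c[2]-c[3])/2;print(e,np.linalg.norm(e),np.degrees(np.arctan2(e[1],e[0])), 'w',np.linalg.norm(c[0]-c[1]))
s=np.array([B(680,110,51.5),B(770,130,51.5),B(685,352,51.5),B(597,338,51.5)]);print('st',s.round(1).tolist(),s.mean(0)); 
e=s.mean(0)-c.mean(0);print(np.linalg.norm(e),np.degrees(np.arctan2(e[1],e[0])))
f=[B(570,37,12),B(750,72,12),B(412,508,12)];e=f[0]-f[2];print('foot',f,np.linalg.norm(e),np.degrees(np.arctan2(e[1],e[0])))
print(manip.look_for('wrist','strip_copper_c')[:2],manip.look_for('wrist','follower_tab')[:1]); print(manip.state()['tool_pos'])
```

```text
railTL [430.2 449.1]
railTR [443.6 450.1]
railBL [437.9 353.3]
railBR [450.7 354.2]
folL [431.8 352.6]
folR [456.4 354.4]
headB [436.6 448. ]
plTL [402.  456.5]
plTR [470.  461.6]
plBL [411.8 329.7]
plBR [480.5 334.8]
cop [[600.4, 261.3], [623.2, 256.6], [617.9, 199.3], [593.4, 202.0]] [608.73152583 229.81520575]
[ 6.16350856 58.29650302] 58.62142187467411 83.96471601777749 w 23.232623896175774
st [[609.2, 333.5], [632.1, 330.1], [625.6, 270.5], [602.4, 272.7]] [617.32836261 301.71140512]
72.40834956171682 83.18135166624047
foot [array([596.46582698, 341.64285307]), array([646.48137027, 335.8016818 ]), array([579.36950262, 196.67733229])] 145.9701562788862 83.2739630019259
[{'bbox': [448.5, 284.7, 49.0, 62.1], 'score': 0.57}] [{'bbox': [299.0, 185.1, 40.6, 97.0], 'score': 0.61}]
[445.36783379 324.88528809 226.30816453]
```

Copper centre ≈(608.6, 229.8), yaw 83.2° (two methods agree). Loading bay ≈(440.5, 402.9), rail yaw 94.4°. Now I move above the copper strip.

carry_out:
  rows:
    - {"hand": 5, "tx": -3.5, "ty": 5.1, "tz": 0, "ax": 0, "ay": 0, "az": 0}
    - {"hand": 5, "tx": -3.6, "ty": 5.2, "tz": 0, "ax": 0, "ay": 0, "az": 0}
    - {"hand": 5, "tx": -3.6, "ty": 5.2, "tz": 0, "ax": 0, "ay": 0, "az": 0}
    - {"hand": 5, "tx": 0, "ty": 0, "tz": 5, "ax": 0, "ay": 0, "az": 0.1}
    - {"hand": 5, "tx": 0, "ty": 0, "tz": 4.5, "ax": 0, "ay": 0, "az": 0.094}

```text
t: 8.85
tool_pos: [607.3, 230.3, 130.0]
tcp_rot: [0.749, 0.662, -0.001, -0.0]
contact_force: [-0.3, 0.2, 0.1]
finger_gap: 50.1
```

carry_out:
  rows:
    - {"hand": 5, "tx": 0, "ty": 0, "tz": 0, "ax": 0, "ay": 0, "az": 0}
    - {"hand": 5, "tx": 0, "ty": 0, "tz": 0, "ax": 0, "ay": 0, "az": 0}

```text
t: 9.1
tool_pos: [608.0, 232.3, 134.0]
tcp_rot: [0.747, 0.665, 0.0, 0.0]
contact_force: [0.3, 0.9, 1.4]
finger_gap: 50.0
```

```bash
cat > wl.py <<'E'
import sys
from h import *
n=sys.argv[1]
st=manip.state(); snap('wrist','w'+n); np.savez('st%s.npz'%n,p=st['tool_pos'],q=st['tcp_rot'])
Rt=R.from_quat(st['tcp_rot']).as_matrix()
print(st['tool_pos'].round(1),Rt.round(3).tolist(),'yaw',np.degrees(np.arctan2(Rt[1,0],Rt[0,0])).round(2),st['t'],st['contact_force'].round(1),st['finger_gap'],st['joints'].round(2))
E
python3 wl.py 10
```

```text
[608.  232.3 134. ] [[0.116, 0.993, 0.001], [0.993, -0.116, 0.0], [0.0, 0.001, -1.0]] yaw 83.34 9.1 [0.3 0.9 1.4] 49.9515759576005 [-0.4   0.65 -0.05  1.61  0.04  0.89 -0.58]
```

View pics/w10.png

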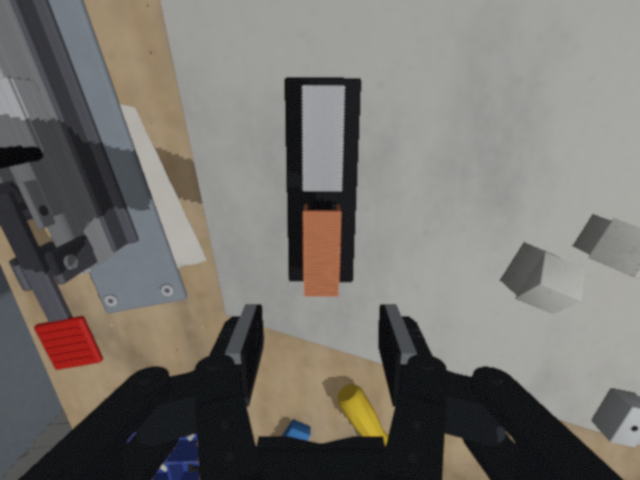

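The copper strip sits at (322,250) between the fingers' axis and is well aligned; the red paddle is visible at (68,342). I'll compute the offset.

Run:
```python
from h import *
d=np.load('st10.npz'); st=dict(tool_pos=d['p'],tcp_rot=d['q'])
c=np.array([onz('wrist',u,v,51.5,st)[:2] for u,v in [(303,206),(342,206),(339,296),(304,296)]]);print(c.round(1).tolist(),c.mean(0))
s=np.array([onz('wrist',u,v,51.5,st)[:2] for u,v in [(303,86),(345,86),(343,192),(302,192)]]);print(s.mean(0))
e=s.mean(0)-c.mean(0);print(np.linalg.norm(e),np.degrees(np.arctan2(e[1],e[0])))
print('paddle',onz('wrist',68,342,93,st))
Rt=R.from_quat(st['tcp_rot']).as_matrix()
print('tool',Rt.T@(np.r_[c.mean(0),41.5]-st['tool_pos']))
```

```text
[[601.2, 264.1], [625.5, 261.3], [617.3, 199.0], [593.6, 201.8]] [609.42596897 231.56174666]
[618.27898665 301.45503797]
70.45174300228234 82.78108611942456
paddle [457.80740538 209.51184713  93.        ]
tool [-0.57333126  1.41185077 92.47100599]
```

carry_out:
  rows:
    - {"hand": 5, "tx": -0.1, "ty": 0.1, "tz": 4, "ax": 0, "ay": 0, "az": 0}
    - {"hand": 5, "tx": 0, "ty": 0, "tz": 3, "ax": 0, "ay": 0, "az": 0}
    - {"hand": 5, "tx": 0, "ty": 0, "tz": 0, "ax": 0, "ay": 0, "az": 0}
    - {"hand": 5, "tx": 0, "ty": 0, "tz": 0, "ax": 0, "ay": 0, "az": 0}

```text
t: 9.65
tool_pos: [609.8, 231.6, 65.3]
tcp_rot: [0.747, 0.664, 0.002, 0.001]
contact_force: [-0.0, 0.0, 0.6]
finger_gap: 50.2
```

```bash
python3 wl.py 11
```

```text
[609.8 231.6  65.3] [[0.117, 0.993, 0.003], [0.993, -0.117, 0.001], [0.002, 0.003, -1.0]] yaw 83.26 9.65 [-0.   0.   0.6] 50.15783978595707 [-0.4   0.74 -0.05  1.63  0.05  0.77 -0.59]
```

View pics/w11.png

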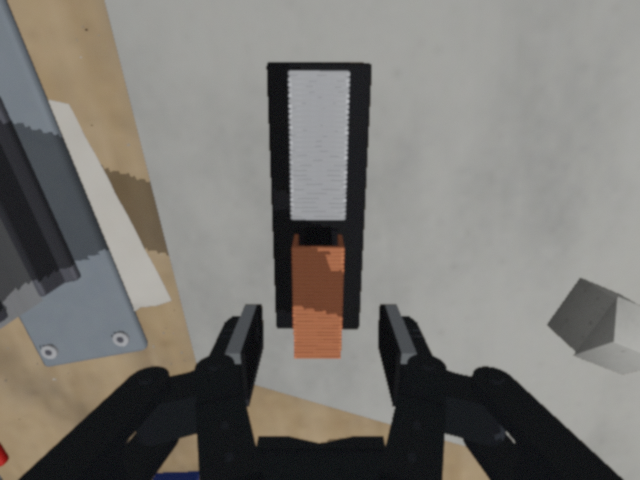

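Run:
```python
from h import *
d=np.load('st11.npz'); st=dict(tool_pos=d['p'],tcp_rot=d['q'])
c=np.array([onz('wrist',u,v,51.5,st) for u,v in [(293,247),(344,247),(341,357),(294,357)]]);print(c.round(1).tolist(),c.mean(0))
Rt=R.from_quat(st['tcp_rot']).as_matrix()
print('tool',Rt.T@(c.mean(0)-st['tool_pos']))
```

```text
[[601.2, 261.0, 51.5], [624.1, 258.2, 51.5], [616.8, 199.8, 51.5], [593.3, 202.7, 51.5]] [608.85938348 230.43618533  51.5       ]
tool [-1.29664043 -0.88329305 13.80806995]
```

carry_out:
  rows:
    - {"hand": 5, "tx": -0.1, "ty": -0.08, "tz": 2.5, "ax": 0, "ay": 0, "az": 0}
    - {"hand": 5, "tx": 0, "ty": 0, "tz": 1.7, "ax": 0, "ay": 0, "az": 0}
    - {"hand": 5, "tx": 0, "ty": 0, "tz": 0, "ax": 0, "ay": 0, "az": 0}

```text
t: 10.07
tool_pos: [606.7, 229.8, 20.3]
tcp_rot: [0.747, 0.664, -0.001, -0.0]
contact_force: [-0.0, 0.3, 0.4]
finger_gap: 49.4
```

```bash
python3 wl.py 12
```

```text
[606.7 229.8  20.3] [[0.118, 0.993, -0.002], [0.993, -0.118, -0.001], [-0.001, -0.001, -1.0]] yaw 83.25 10.075 [-0.   0.3  0.4] 49.44374209990691 [-0.4   0.8  -0.05  1.64  0.05  0.7  -0.59]
```

View pics/w12.png

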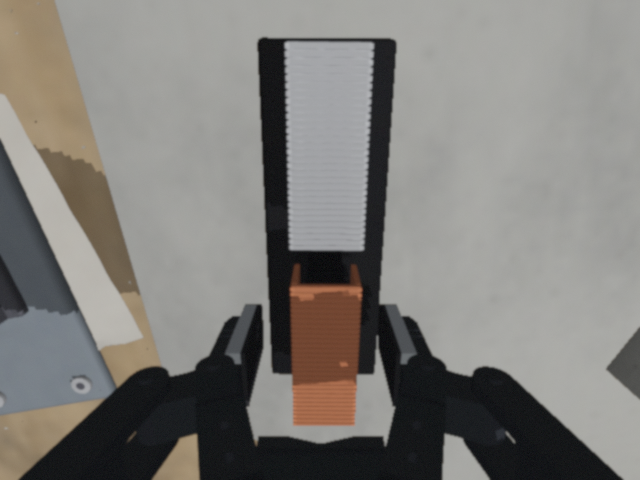

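carry_out:
  rows:
    - {"hand": 5, "tx": 0, "ty": 0, "tz": 0, "ax": 0, "ay": 0, "az": 0}
    - {"hand": 5, "tx": 0, "ty": 0, "tz": 0, "ax": 0, "ay": 0, "az": 0}

```text
t: 10.38
tool_pos: [607.9, 230.2, 21.7]
tcp_rot: [0.748, 0.664, 0.001, 0.0]
contact_force: [-0.2, -0.4, 0.2]
finger_gap: 49.8
```

```bash
python3 wl.py 13
python3 - <<'E'
import cv2
im=cv2.imread('pics/w13.png');cv2.imwrite('pics/z13.png',cv2.resize(im[260:440,220:420],None,fx=3,fy=3))
E
```

```text
[607.9 230.2  21.7] [[0.118, 0.993, 0.001], [0.993, -0.118, 0.0], [0.001, 0.001, -1.0]] yaw 83.24 10.375 [-0.2 -0.4  0.2] 49.766140724554205 [-0.4   0.8  -0.05  1.64  0.05  0.7  -0.59]
```

View pics/z13.png

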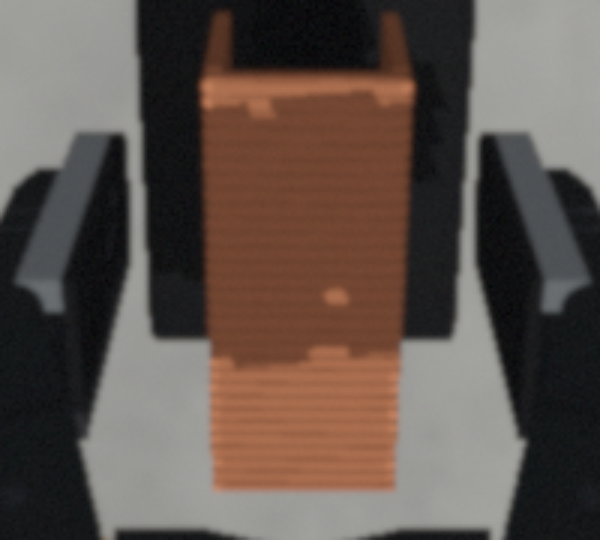

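carry_out:
  rows:
    - {"hand": 3, "tx": 0, "ty": 0.04, "tz": 0, "ax": 0, "ay": 0, "az": 0}
    - {"hand": 2.6, "tx": 0, "ty": 0, "tz": 0, "ax": 0, "ay": 0, "az": 0}
    - {"hand": 2.0, "tx": 0, "ty": 0, "tz": 0, "ax": 0, "ay": 0, "az": 0}
    - {"hand": 2.0, "tx": 0, "ty": 0, "tz": 0, "ax": 0, "ay": 0, "az": 0}
    - {"hand": 2.0, "tx": 0, "ty": 0, "tz": 0, "ax": 0, "ay": 0, "az": 0}
  grip_force: 40

```text
t: 11.05
tool_pos: [607.9, 230.0, 21.1]
tcp_rot: [0.748, 0.664, 0.0, 0.0]
contact_force: [0.2, -0.5, 2.6]
finger_gap: 23.3
```

```bash
python3 wl.py 14
```

```text
[607.9 230.   21.1] [[0.118, 0.993, 0.0], [0.993, -0.118, 0.0], [0.0, 0.0, -1.0]] yaw 83.24 11.05 [ 0.2 -0.5  2.6] 23.295956159393196 [-0.4   0.8  -0.05  1.64  0.05  0.7  -0.59]
```

View pics/w14.png

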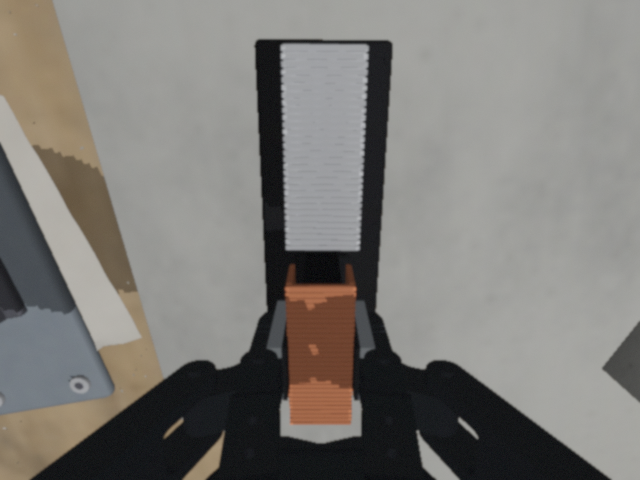

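Gripped (23.3 mm gap), rack unmoved. Lifting straight up.

carry_out:
  rows:
    - {"hand": 2.0, "tx": 0, "ty": 0, "tz": -0.5, "ax": 0, "ay": 0, "az": 0}
    - {"hand": 2.0, "tx": 0, "ty": 0, "tz": -1.0, "ax": 0, "ay": 0, "az": 0}
    - {"hand": 2.0, "tx": 0, "ty": 0, "tz": -1.5, "ax": 0, "ay": 0, "az": 0}
    - {"hand": 2.0, "tx": 0, "ty": 0, "tz": -2, "ax": 0, "ay": 0, "az": 0}
    - {"hand": 2.0, "tx": 0, "ty": 0, "tz": -3, "ax": 0, "ay": 0, "az": 0}

```text
t: 11.72
tool_pos: [607.4, 229.8, 102.3]
tcp_rot: [0.748, 0.664, -0.0, -0.0]
contact_force: [-0.5, -0.4, -0.0]
finger_gap: 23.4
```

```bash
python3 wl.py 15; python3 look.py 15
python3 - <<'E'
import cv2,numpy as np
a=cv2.imread('pics/w15.png');b=cv2.imread('pics/s15.png')
cv2.imwrite('pics/y15.png',np.hstack([cv2.resize(a,(400,300)),cv2.resize(b[150:300,200:400],(400,300))]))
E
```

```text
[607.4 229.8 102.3] [[0.118, 0.993, -0.0], [0.993, -0.118, -0.0], [-0.0, -0.0, -1.0]] yaw 83.24 11.725 [-0.5 -0.4 -0. ] 23.372043019001083 [-0.4   0.69 -0.05  1.62  0.04  0.83 -0.58]
[610.3 231.  107.1] [[0.118, 0.993, 0.006], [0.993, -0.118, 0.003], [0.003, 0.006, -1.0]] 11.775 [ 2.  -0.1  3.4] 23.09899603035269
```

View pics/y15.png

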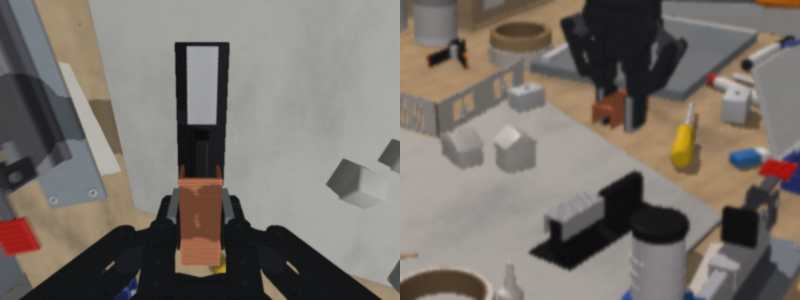

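Strip is lifted level, the rack hasn't moved, and the steel strip is still on it. I carry it over to the stapler, then turn half round so the wrist camera ends up away from the cylinder.

carry_out:
  rows:
    - {"hand": 2.0, "tx": 3, "ty": -3.7, "tz": -2, "ax": 0, "ay": 0, "az": 0}
    - {"hand": 2.0, "tx": 3, "ty": -3.7, "tz": -2, "ax": 0, "ay": 0, "az": 0}
    - {"hand": 2.0, "tx": 3, "ty": -3.7, "tz": -2, "ax": 0, "ay": 0, "az": 0}
    - {"hand": 2.0, "tx": 3, "ty": -3.7, "tz": -2, "ax": 0, "ay": 0, "az": 0}
    - {"hand": 2.0, "tx": 3.1, "ty": -3.8, "tz": -2, "ax": 0, "ay": 0, "az": 0}

```text
t: 12.5
tool_pos: [439.3, 402.3, 201.1]
tcp_rot: [0.748, 0.664, -0.001, 0.0]
contact_force: [0.8, 1.6, 0.3]
finger_gap: 23.4
```

carry_out:
  rows:
    - {"hand": 2.0, "tx": 0, "ty": 0, "tz": 0, "ax": 0, "ay": 0, "az": -0.18}
    - {"hand": 2.0, "tx": 0, "ty": 0, "tz": 0, "ax": 0, "ay": 0, "az": -0.18}
    - {"hand": 2.0, "tx": 0, "ty": 0, "tz": 0, "ax": 0, "ay": 0, "az": -0.18}
    - {"hand": 2.0, "tx": 0, "ty": 0, "tz": 0, "ax": 0, "ay": 0, "az": -0.18}
    - {"hand": 2.0, "tx": 0, "ty": 0, "tz": 0, "ax": 0, "ay": 0, "az": -0.18}

```text
t: 13.12
tool_pos: [440.4, 401.3, 200.4]
tcp_rot: [0.381, 0.924, -0.001, -0.0]
contact_force: [0.1, -0.6, -0.5]
finger_gap: 23.4
```

```bash
python3 wl.py 16
```

```text
[440.4 401.3 200.4] [[-0.709, 0.705, -0.001], [0.705, 0.709, -0.001], [-0.0, -0.001, -1.0]] yaw 135.15 13.125 [ 0.1 -0.6 -0.5] 23.35331098661039 [-0.6   0.5  -0.28  1.7   0.16  0.97 -0.16]
```

carry_out:
  rows:
    - {"hand": 2.0, "tx": 0, "ty": 0, "tz": 0, "ax": 0, "ay": 0, "az": -0.18}
    - {"hand": 2.0, "tx": 0, "ty": 0, "tz": 0, "ax": 0, "ay": 0, "az": -0.18}
    - {"hand": 2.0, "tx": 0, "ty": 0, "tz": 0, "ax": 0, "ay": 0, "az": -0.18}
    - {"hand": 2.0, "tx": 0, "ty": 0, "tz": 0, "ax": 0, "ay": 0, "az": -0.18}
    - {"hand": 2.0, "tx": 0, "ty": 0, "tz": 0, "ax": 0, "ay": 0, "az": -0.18}

```text
t: 13.8
tool_pos: [440.5, 401.4, 200.4]
tcp_rot: [-0.057, 0.998, -0.0, -0.0]
contact_force: [1.3, 0.1, -1.2]
finger_gap: 23.2
```

carry_out:
  rows:
    - {"hand": 2.0, "tx": 0, "ty": 0, "tz": 0, "ax": 0, "ay": 0, "az": -0.18}
    - {"hand": 2.0, "tx": 0, "ty": 0, "tz": 0, "ax": 0, "ay": 0, "az": -0.18}
    - {"hand": 2.0, "tx": 0, "ty": 0, "tz": 0, "ax": 0, "ay": 0, "az": -0.18}
    - {"hand": 2.0, "tx": 0, "ty": 0, "tz": 0, "ax": 0, "ay": 0, "az": -0.18}
    - {"hand": 2.0, "tx": 0, "ty": 0, "tz": 0, "ax": 0, "ay": 0, "az": -0.18}

```text
t: 14.42
tool_pos: [440.5, 401.3, 200.4]
tcp_rot: [-0.486, 0.874, -0.0, -0.001]
contact_force: [0.2, -0.7, -0.6]
finger_gap: 23.0
```

carry_out:
  rows:
    - {"hand": 2.0, "tx": 0, "ty": 0, "tz": 0, "ax": 0, "ay": 0, "az": -0.18}
    - {"hand": 2.0, "tx": 0, "ty": 0, "tz": 0, "ax": 0, "ay": 0, "az": -0.18}
    - {"hand": 2.0, "tx": 0, "ty": 0, "tz": 0, "ax": 0, "ay": 0, "az": -0.18}
    - {"hand": 2.0, "tx": 0, "ty": 0, "tz": 0, "ax": 0, "ay": 0, "az": -0.08}
    - {"hand": 2.0, "tx": 0, "ty": 0, "tz": 0, "ax": 0, "ay": 0, "az": 0}

```text
t: 15.05
tool_pos: [440.6, 401.4, 200.4]
tcp_rot: [0.727, -0.687, -0.0, 0.001]
contact_force: [0.1, 0.1, -0.1]
finger_gap: 23.5
```

```bash
python3 wl.py 17
```

```text
[440.6 401.4 200.4] [[0.057, -0.998, -0.001], [-0.998, -0.057, -0.001], [0.001, 0.001, -1.0]] yaw -86.71 15.05 [ 0.1  0.1 -0.1] 23.53722027128965 [-0.24  0.62 -0.83  1.68  0.51  1.07  1.98]
```

View pics/w17.png

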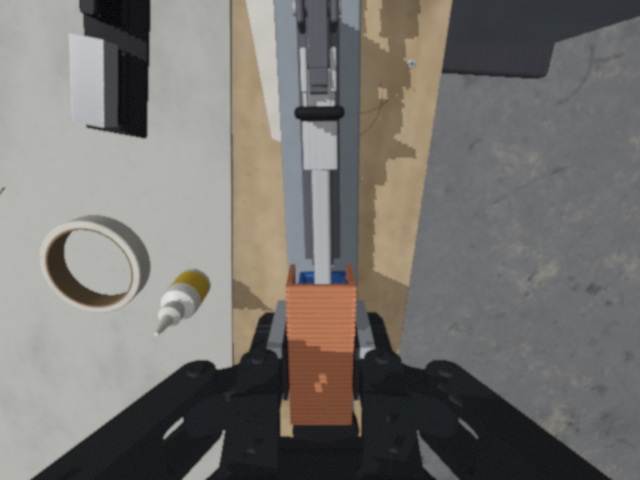

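Run:
```python
from h import *
im=cv2.imread('pics/w17.png');cv2.imwrite('pics/z17.png',cv2.resize(im[90:290,270:370],None,fx=3,fy=3,interpolation=cv2.INTER_CUBIC))
```

```text
(no output)
```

View pics/z17.png

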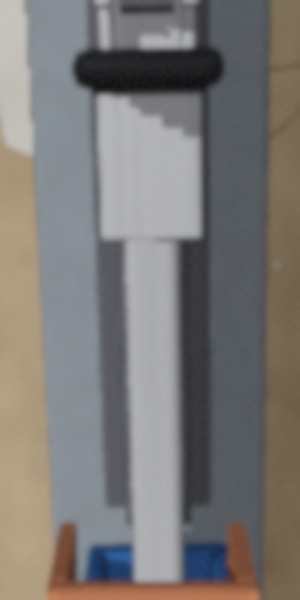

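Run:
```python
from h import *
d=np.load('st17.npz'); st=dict(tool_pos=d['p'],tcp_rot=d['q']); Rt=R.from_quat(st['tcp_rot']).as_matrix()
for n,u,v,z in [('r',(126+178)/2,245,61.5),('r',(134+183)/2,575,61.5),('fol',(100+203)/2,240,66),('head',155,545,97),('pl',(40+271)/2,200,8),('cop',(53+257)/2,590,193.4+19+10-2)]:
    p=onz('wrist',270+u/3,90+v/3,z,st); print(n,p.round(1),(Rt.T@(p-st['tool_pos'])).round(1))
```

```text
r [443.3 355.8  61.5] [ 45.6  -0.2 138.9]
r [436.2 447.3  61.5] [-46.2   1.6 138.8]
fol [443.5 353.9  66. ] [ 47.4  -0.3 134.4]
head [438.7 422.8  97. ] [-21.6   0.5 103.4]
pl [442.6 350.    8. ] [ 51.2   0.8 192.4]
cop [441.8 375.2 220.4] [ 26.2   0.3 -20. ]
```

carry_out:
  rows:
    - {"hand": 2.0, "tx": -0.25, "ty": 0.03, "tz": 3, "ax": 0, "ay": 0, "az": -0.019}
    - {"hand": 2.0, "tx": 0, "ty": 0, "tz": 4, "ax": 0, "ay": 0, "az": 0}
    - {"hand": 2.0, "tx": 0, "ty": 0, "tz": 4, "ax": 0, "ay": 0, "az": 0}
    - {"hand": 2.0, "tx": 0, "ty": 0, "tz": 2, "ax": 0, "ay": 0, "az": 0}
    - {"hand": 2.0, "tx": 0, "ty": 0, "tz": 0, "ax": 0, "ay": 0, "az": 0}

```text
t: 15.72
tool_pos: [439.8, 403.8, 70.0]
tcp_rot: [0.734, -0.679, -0.0, 0.001]
contact_force: [0.4, 0.1, -0.5]
finger_gap: 23.7
```

carry_out:
  rows:
    - {"hand": 2.0, "tx": 0, "ty": 0, "tz": 0, "ax": 0, "ay": 0, "az": 0}
    - {"hand": 2.0, "tx": 0, "ty": 0, "tz": 0, "ax": 0, "ay": 0, "az": 0}

```text
t: 15.98
tool_pos: [441.1, 405.1, 72.4]
tcp_rot: [0.734, -0.679, 0.0, -0.001]
contact_force: [0.0, -0.3, -0.7]
finger_gap: 23.7
```

```bash
python3 wl.py 18; python3 look.py 18
```

```text
[441.1 405.1  72.4] [[0.079, -0.997, 0.002], [-0.997, -0.079, 0.002], [-0.001, -0.002, -1.0]] yaw -85.48 15.975 [ 0.  -0.3 -0.7] 23.71738484048872 [-0.31  0.78 -0.72  1.75  0.66  0.86  1.89]
[441.  404.9  72.2] [[0.079, -0.997, 0.002], [-0.997, -0.079, 0.001], [-0.001, -0.002, -1.0]] 16.025 [ 0.4  0.5 -0.7] 23.450740556670276
```

View pics/w18.png

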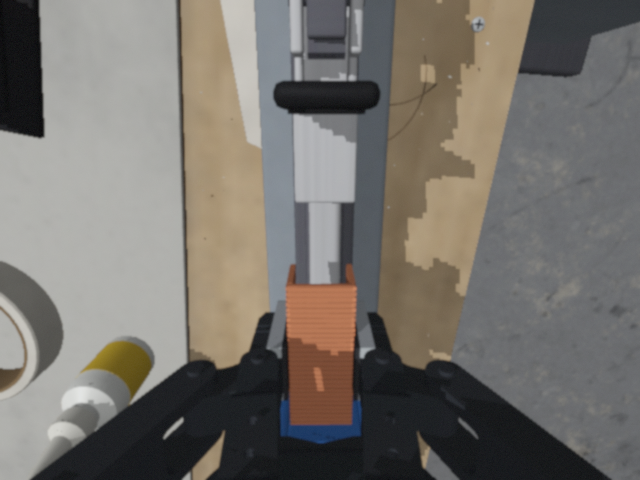

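View pics/z18.png

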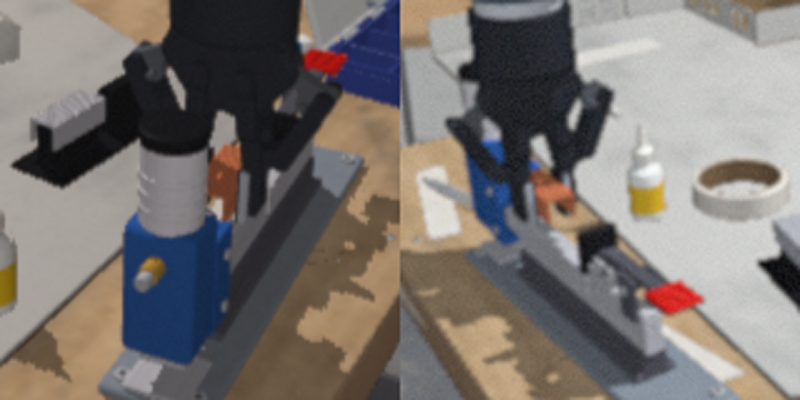

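Run:
```python
from h import *
im=cv2.imread('pics/w18.png');cv2.imwrite('pics/zz18.png',cv2.resize(im[180:440,260:390],None,fx=2.3*2,fy=2.3,interpolation=cv2.INTER_CUBIC))
```

```text
(no output)
```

View pics/zz18.png

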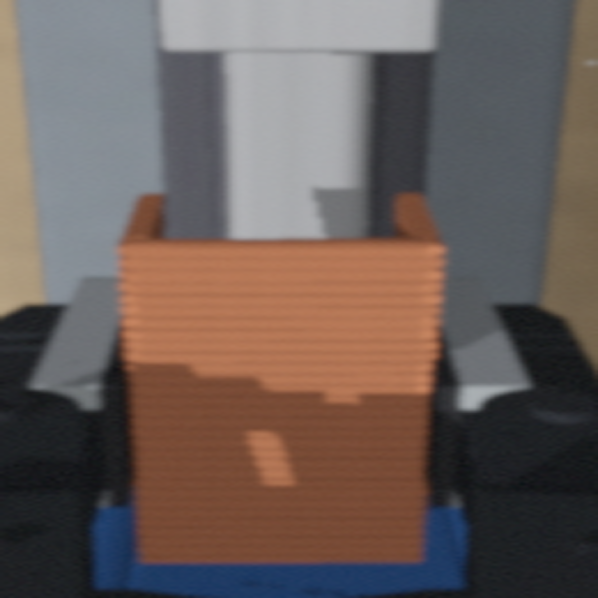

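Rail centre at column 324.7 vs strip 321.3, so a lateral shift of +1.5 mm is needed. Then I lower until the legs straddle the rail.

carry_out:
  rows:
    - {"hand": 2.0, "tx": 0.1, "ty": 0.15, "tz": 0.5, "ax": 0, "ay": 0, "az": 0}
    - {"hand": 2.0, "tx": 0, "ty": 0, "tz": 0.8, "ax": 0, "ay": 0, "az": 0}
    - {"hand": 2.0, "tx": 0, "ty": 0, "tz": 0.7, "ax": 0, "ay": 0, "az": 0}
    - {"hand": 2.0, "tx": 0, "ty": 0, "tz": 0.6, "ax": 0, "ay": 0, "az": 0}
    - {"hand": 2.0, "tx": 0, "ty": 0, "tz": 0, "ax": 0, "ay": 0, "az": 0}

```text
t: 16.75
tool_pos: [438.6, 402.9, 44.2]
tcp_rot: [0.735, -0.678, -0.0, 0.001]
contact_force: [-0.4, 0.4, 0.4]
finger_gap: 23.3
```

```bash
python3 wl.py 19; python3 look.py 19
python3 - <<'E'
from h import *
a=cv2.imread('pics/w19.png')[180:440,255:385];b=cv2.imread('pics/c19.png')[190:270,190:260]
cv2.imwrite('pics/zz19.png',np.hstack([cv2.resize(a,(390,600),interpolation=cv2.INTER_CUBIC),cv2.resize(b,(400,600),interpolation=cv2.INTER_CUBIC)]))
E
```

```text
[438.6 402.9  44.2] [[0.079, -0.997, -0.001], [-0.997, -0.079, -0.001], [0.001, 0.001, -1.0]] yaw -85.44 16.75 [-0.4  0.4  0.4] 23.34954990260411 [-0.33  0.82 -0.69  1.76  0.69  0.82  1.86]
[438.8 403.1  44.6] [[0.079, -0.997, -0.0], [-0.997, -0.079, -0.0], [0.0, 0.0, -1.0]] 16.8 [-0.2 -0.4 -1.1] 23.11481937278058
```

View pics/zz19.png

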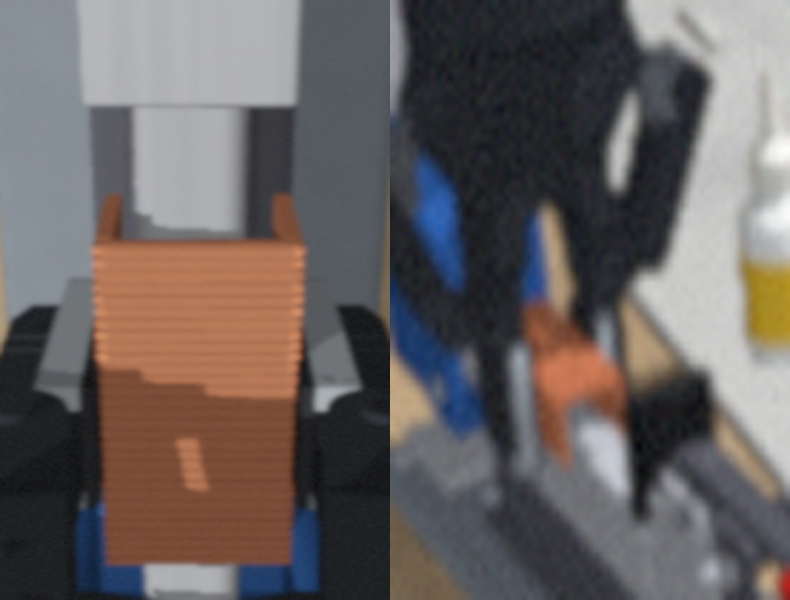

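carry_out:
  rows:
    - {"hand": 2.0, "tx": 0, "ty": -0.07, "tz": 0.3, "ax": 0, "ay": 0, "az": 0}
    - {"hand": 2.0, "tx": 0, "ty": 0, "tz": 0.4, "ax": 0, "ay": 0, "az": 0}
    - {"hand": 2.0, "tx": 0, "ty": 0, "tz": 0.2, "ax": 0, "ay": 0, "az": 0}
    - {"hand": 2.0, "tx": 0, "ty": 0, "tz": 0, "ax": 0, "ay": 0, "az": 0}

```text
t: 17.4
tool_pos: [439.5, 403.1, 35.7]
tcp_rot: [0.735, -0.678, -0.0, 0.0]
contact_force: [0.4, 0.5, -0.9]
finger_gap: 23.5
```

```bash
python3 wl.py 20; python3 look.py 20
python3 - <<'E'
from h import *
a=cv2.imread('pics/w20.png')[180:440,255:385];b=cv2.imread('pics/c20.png')[190:270,190:260]
cv2.imwrite('pics/zz20.png',np.hstack([cv2.resize(a,(390,600),interpolation=cv2.INTER_CUBIC),cv2.resize(b,(400,600),interpolation=cv2.INTER_CUBIC)]))
E
```

```text
[439.5 403.1  35.7] [[0.079, -0.997, -0.0], [-0.997, -0.079, -0.0], [0.0, 0.0, -1.0]] yaw -85.45 17.4 [ 0.4  0.5 -0.9] 23.476375313970482 [-0.34  0.83 -0.68  1.76  0.7   0.81  1.86]
[439.5 403.2  35.8] [[0.079, -0.997, -0.0], [-0.997, -0.079, -0.0], [0.0, 0.0, -1.0]] 17.45 [ 0.6  0.3 -0.6] 23.22114885542919
```

View pics/zz20.png

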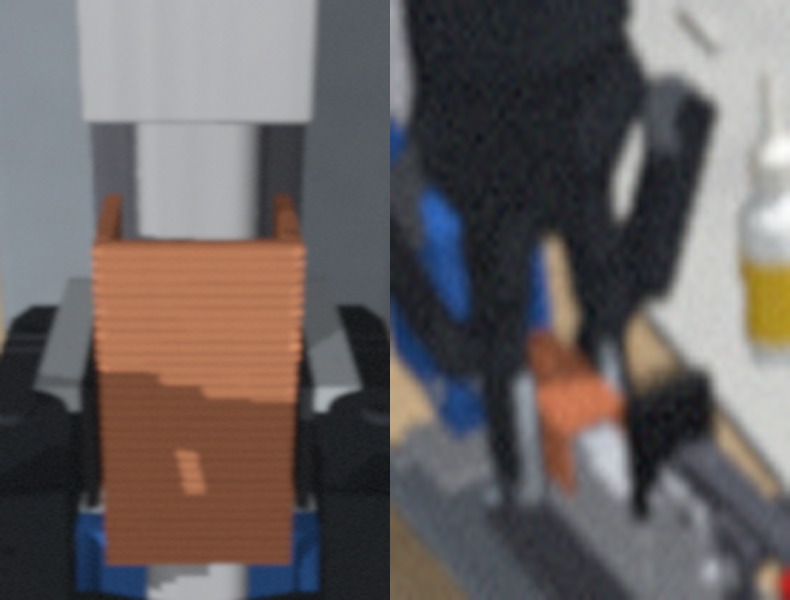

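Centred and astride. Down until contact.

carry_out:
  rows:
    - {"hand": 2.0, "tx": 0, "ty": 0, "tz": 0.1, "ax": 0, "ay": 0, "az": 0}
    - {"hand": 2.0, "tx": 0, "ty": 0, "tz": 0.1, "ax": 0, "ay": 0, "az": 0}
    - {"hand": 2.0, "tx": 0, "ty": 0, "tz": 0, "ax": 0, "ay": 0, "az": 0}

```text
t: 17.92
tool_pos: [439.6, 403.2, 34.1]
tcp_rot: [0.735, -0.678, 0.0, -0.0]
contact_force: [-1.0, -1.2, 1.8]
finger_gap: 23.7
```

carry_out:
  rows:
    - {"hand": 2.0, "tx": 0, "ty": 0, "tz": 0.1, "ax": 0, "ay": 0, "az": 0}
    - {"hand": 2.0, "tx": 0, "ty": 0, "tz": 0, "ax": 0, "ay": 0, "az": 0}

```text
t: 18.18
tool_pos: [439.7, 403.2, 34.0]
tcp_rot: [0.735, -0.678, 0.0, -0.0]
contact_force: [-2.4, -4.5, 11.6]
finger_gap: 23.7
```

Seated at exactly the expected height, with contact force up. Release and lift.

carry_out:
  rows:
    - {"hand": 2.6, "tx": 0, "ty": 0, "tz": -0.1, "ax": 0, "ay": 0, "az": 0}
    - {"hand": 3.5, "tx": 0, "ty": 0, "tz": 0, "ax": 0, "ay": 0, "az": 0}
    - {"hand": 4.5, "tx": 0, "ty": 0, "tz": 0, "ax": 0, "ay": 0, "az": 0}
    - {"hand": 4.5, "tx": 0, "ty": 0, "tz": 0, "ax": 0, "ay": 0, "az": 0}

```text
t: 18.68
tool_pos: [439.6, 403.2, 33.7]
tcp_rot: [0.735, -0.678, -0.0, 0.0]
contact_force: [0.2, -0.7, -0.7]
finger_gap: 45.2
```

carry_out:
  rows:
    - {"hand": 4.5, "tx": 0, "ty": 0, "tz": -2, "ax": 0, "ay": 0, "az": 0}
    - {"hand": 4.5, "tx": 0, "ty": 0, "tz": -4, "ax": 0, "ay": 0, "az": 0}
    - {"hand": 4.5, "tx": 0, "ty": 0, "tz": -5, "ax": 0, "ay": 0, "az": 0}
    - {"hand": 4.5, "tx": 0, "ty": 0, "tz": -5, "ax": 0, "ay": 0, "az": 0}
    - {"hand": 2, "tx": 0, "ty": 0, "tz": 0, "ax": 0, "ay": 0, "az": 0}

```text
t: 19.3
tool_pos: [441.0, 405.8, 199.5]
tcp_rot: [0.735, -0.678, 0.0, -0.004]
contact_force: [1.3, 0.7, -0.4]
finger_gap: 27.9
```

```bash
python3 wl.py 21; python3 look.py 21
```

```text
[441.  405.8 199.5] [[0.08, -0.997, 0.006], [-0.997, -0.08, 0.006], [-0.006, -0.007, -1.0]] yaw -85.43 19.3 [ 1.3  0.7 -0.4] 27.882587544760888 [-0.24  0.62 -0.83  1.68  0.52  1.06  1.99]
[440.3 404.3 196.8] [[0.079, -0.997, 0.004], [-0.997, -0.079, 0.003], [-0.003, -0.004, -1.0]] 19.35 [-0.8 -0.3 -0.2] 21.115904208881823
```

View pics/w21.png

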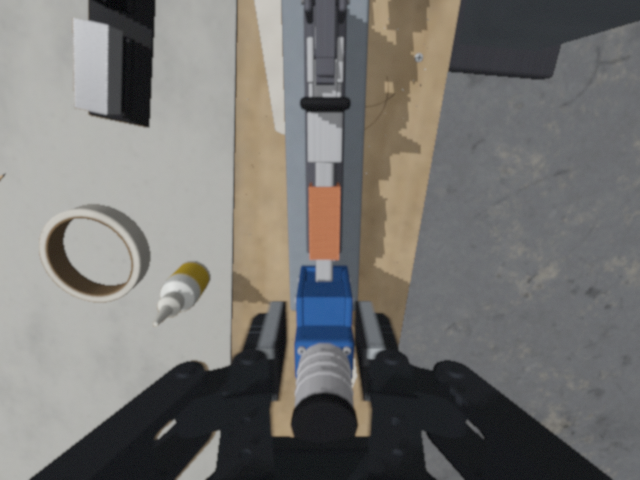

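View pics/z21.png

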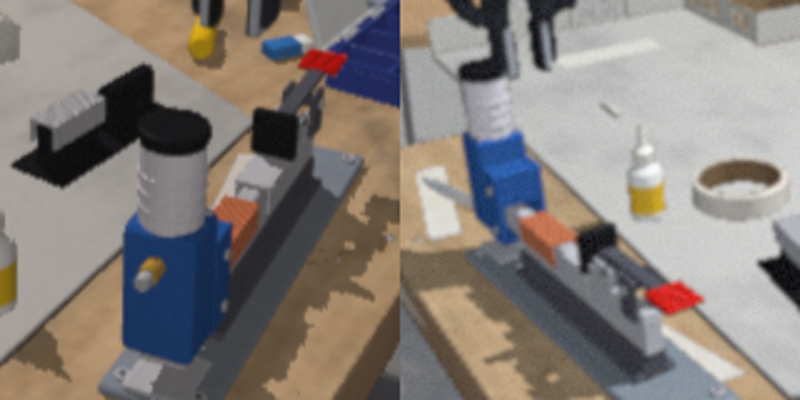

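The strip is seated astride the rail at mid-bay, the follower is still latched, and the rack hasn't moved. Now to the paddle, fingers closed.

carry_out:
  rows:
    - {"hand": 0, "tx": 4.9, "ty": 0, "tz": 0, "ax": 0, "ay": 0, "az": 0}
    - {"hand": 0, "tx": 4.9, "ty": 0, "tz": 0, "ax": 0, "ay": 0, "az": 0}
    - {"hand": 0, "tx": 4.9, "ty": 0, "tz": 0, "ax": 0, "ay": 0, "az": 0}
    - {"hand": 0, "tx": 4.9, "ty": 0, "tz": 3, "ax": 0, "ay": 0, "az": 0}
    - {"hand": 0, "tx": 0, "ty": 0, "tz": 3, "ax": 0, "ay": 0, "az": 0}

```text
t: 20.08
tool_pos: [455.4, 202.1, 131.8]
tcp_rot: [0.732, -0.681, 0.001, 0.002]
contact_force: [0.6, 0.5, 0.5]
finger_gap: -0.1
```

carry_out:
  rows:
    - {"hand": 0, "tx": 0, "ty": 0, "tz": 0, "ax": 0, "ay": 0, "az": 0}
    - {"hand": 0, "tx": 0, "ty": 0, "tz": 0, "ax": 0, "ay": 0, "az": 0}

```text
t: 20.32
tool_pos: [455.0, 209.0, 134.4]
tcp_rot: [0.735, -0.678, -0.0, -0.0]
contact_force: [0.4, 1.5, 0.6]
finger_gap: -0.3
```

```bash
python3 wl.py 22; python3 look.py 22
```

```text
[455.  209.  134.4] [[0.081, -0.997, -0.0], [-0.997, -0.081, 0.001], [-0.001, 0.0, -1.0]] yaw -85.36 20.325 [0.4 1.5 0.6] -0.3112483195041512 [ 0.12  0.56 -0.81  1.97  0.55  0.84  2.22]
[455.3 209.2 134.8] [[0.081, -0.997, 0.001], [-0.997, -0.081, 0.001], [-0.001, -0.001, -1.0]] 20.375 [ 0.4 -1.1  0.1] -0.22400658564090595
```

View pics/w22.png

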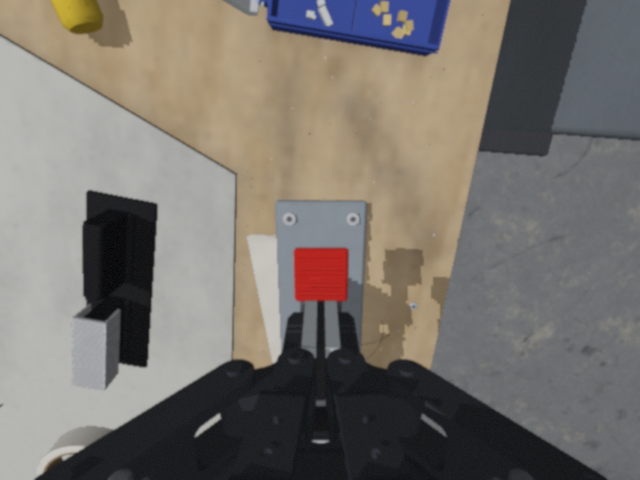

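View pics/z22.png

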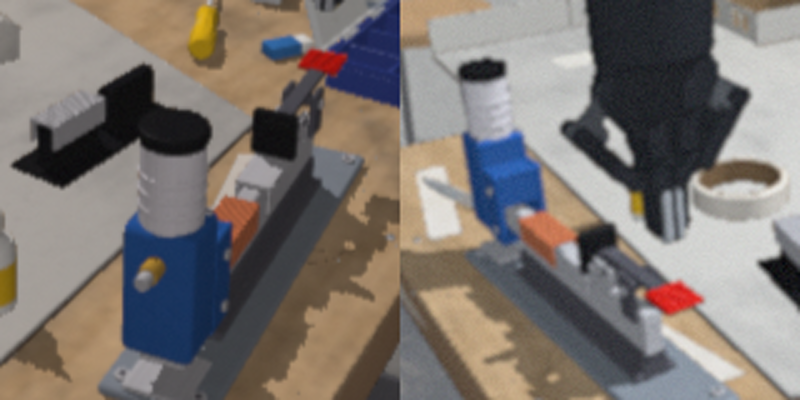

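Run:
```python
from h import *
d=np.load('st22.npz'); st=dict(tool_pos=d['p'],tcp_rot=d['q']); Rt=R.from_quat(st['tcp_rot']).as_matrix()
for u,v in [(295,248),(349,248),(295,301),(349,301),(322,274.5)]:
    p=onz('wrist',u,v,93,st); print(p.round(1),(Rt.T@(p-st['tool_pos'])).round(1))
```

```text
[470.3 191.1  93. ] [ 19.2 -13.8  41.4]
[441.6 188.8  93. ] [19.1 14.9 41.4]
[468.4 222.6  93. ] [-12.4 -14.5  41.4]
[438.3 220.2  93. ] [-12.5  15.7  41.4]
[454.7 205.2  93. ] [ 3.8  0.6 41.4]
```

carry_out:
  rows:
    - {"hand": 0, "tx": 0.35, "ty": 0, "tz": 2.0, "ax": 0, "ay": 0, "az": 0}
    - {"hand": 0, "tx": 0, "ty": 0, "tz": 1.5, "ax": 0, "ay": 0, "az": 0}
    - {"hand": 0, "tx": 0, "ty": 0, "tz": 0, "ax": 0, "ay": 0, "az": 0}
    - {"hand": 0, "tx": 0, "ty": 0, "tz": 0, "ax": 0, "ay": 0, "az": 0}

```text
t: 20.98
tool_pos: [455.4, 204.6, 98.9]
tcp_rot: [0.735, -0.678, -0.0, 0.0]
contact_force: [-0.2, 0.3, 0.5]
finger_gap: -0.2
```

carry_out:
  rows:
    - {"hand": 0, "tx": 0, "ty": 0, "tz": 0.5, "ax": 0, "ay": 0, "az": 0}
    - {"hand": 0, "tx": 0, "ty": 0, "tz": 0.5, "ax": 0, "ay": 0, "az": 0}
    - {"hand": 0, "tx": 0, "ty": 0, "tz": 0, "ax": 0, "ay": 0, "az": 0}

```text
t: 21.35
tool_pos: [455.3, 204.2, 88.7]
tcp_rot: [0.735, -0.679, -0.0, 0.0]
contact_force: [-0.1, -1.8, 2.4]
finger_gap: 0.2
```

carry_out:
  rows:
    - {"hand": 0, "tx": 0, "ty": 0, "tz": 0.4, "ax": 0, "ay": 0, "az": 0}
    - {"hand": 0, "tx": 0, "ty": 0, "tz": 0.3, "ax": 0, "ay": 0, "az": 0}
    - {"hand": 0, "tx": 0, "ty": 0, "tz": 0, "ax": 0, "ay": 0, "az": 0}
    - {"hand": 0, "tx": 0, "ty": 0, "tz": 0, "ax": 0, "ay": 0, "az": 0}

```text
t: 21.85
tool_pos: [455.5, 203.9, 81.9]
tcp_rot: [0.735, -0.679, 0.0, 0.0]
contact_force: [0.3, -3.6, 3.0]
finger_gap: -0.0
```

```bash
python3 look.py 23
```

```text
[455.5 203.9  81.9] [[0.079, -0.997, -0.0], [-0.997, -0.079, -0.001], [0.001, 0.0, -1.0]] 21.85 [ 0.3 -3.6  3. ] -0.02457097583965452
```

View pics/z23.png

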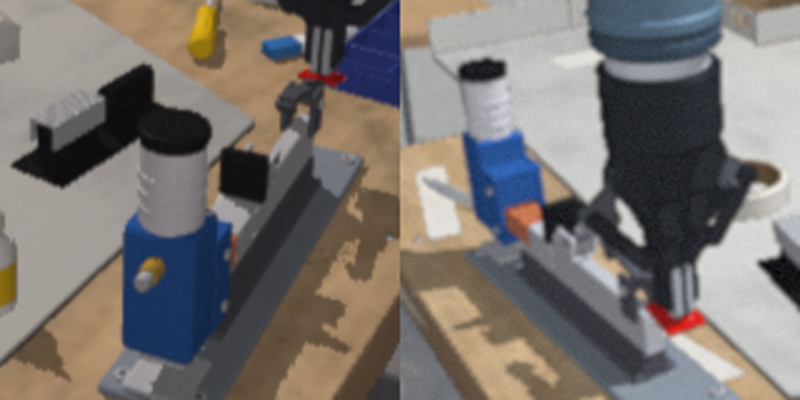

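The follower sprang forward and the strip moved into the head. Lift off and check from above.

carry_out:
  rows:
    - {"hand": 0, "tx": 0, "ty": 0, "tz": -2, "ax": 0, "ay": 0, "az": 0}
    - {"hand": 0, "tx": 0, "ty": 0, "tz": -5, "ax": 0, "ay": 0, "az": 0}
    - {"hand": 0, "tx": 0, "ty": 0, "tz": -5, "ax": 0, "ay": 0, "az": 0}
    - {"hand": 0, "tx": -5, "ty": 0, "tz": 0, "ax": 0, "ay": 0, "az": 0}
    - {"hand": 0, "tx": -5, "ty": 0, "tz": 0, "ax": 0, "ay": 0, "az": 0}

```text
t: 22.58
tool_pos: [448.1, 305.7, 204.2]
tcp_rot: [0.734, -0.679, 0.0, -0.002]
contact_force: [0.8, 0.4, -0.8]
finger_gap: -0.3
```

carry_out:
  rows:
    - {"hand": 0, "tx": -5, "ty": 0, "tz": 0, "ax": 0, "ay": 0, "az": 0}
    - {"hand": 0, "tx": -5, "ty": 0, "tz": 0, "ax": 0, "ay": 0, "az": 0}
    - {"hand": 0, "tx": 0, "ty": 0, "tz": 0, "ax": 0, "ay": 0, "az": 0}
    - {"hand": 0, "tx": 0, "ty": 0, "tz": 0, "ax": 0, "ay": 0, "az": 0}

```text
t: 23.08
tool_pos: [439.3, 403.8, 202.6]
tcp_rot: [0.735, -0.678, -0.0, -0.0]
contact_force: [0.9, -0.7, -0.8]
finger_gap: 0.4
```

```bash
python3 wl.py 24; python3 look.py 24
python3 - <<'E'
from h import *
for t in ['strip_copper_c','follower_tab']: print(t,[(x['bbox'],x['score']) for x in manip.look_for('wrist',t)[:2]])
im=cv2.imread('pics/w24.png');cv2.imwrite('pics/zz24.png',cv2.resize(im[60:320,220:420],None,fx=2.3,fy=2.3,interpolation=cv2.INTER_CUBIC))
E
```

```text
[439.3 403.8 202.6] [[0.08, -0.997, -0.0], [-0.997, -0.08, 0.001], [-0.001, 0.0, -1.0]] yaw -85.4 23.075 [ 0.9 -0.7 -0.8] 0.41052033537329125 [-0.23  0.62 -0.84  1.68  0.52  1.08  1.99]
[439.9 402.9 202.4] [[0.079, -0.997, 0.0], [-0.997, -0.079, -0.0], [0.0, -0.0, -1.0]] 23.125 [-0.   1.1 -1.2] 0.023673156678761582
strip_copper_c [([304.2, 241.3, 31.1, 39.7], 0.67)]
follower_tab [([297.0, 145.0, 47.2, 98.0], 0.9)]
```

View pics/zz24.png

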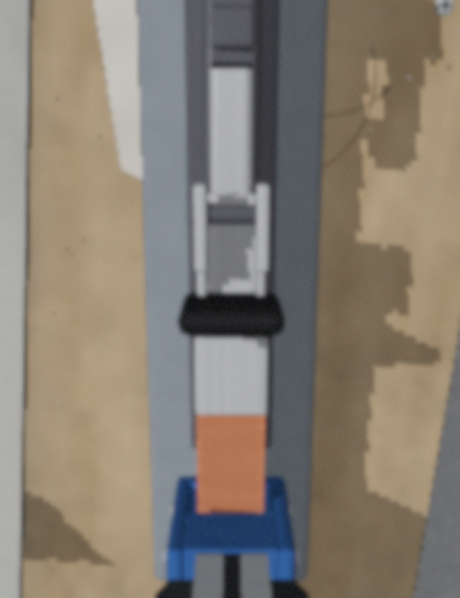

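View pics/z24.png

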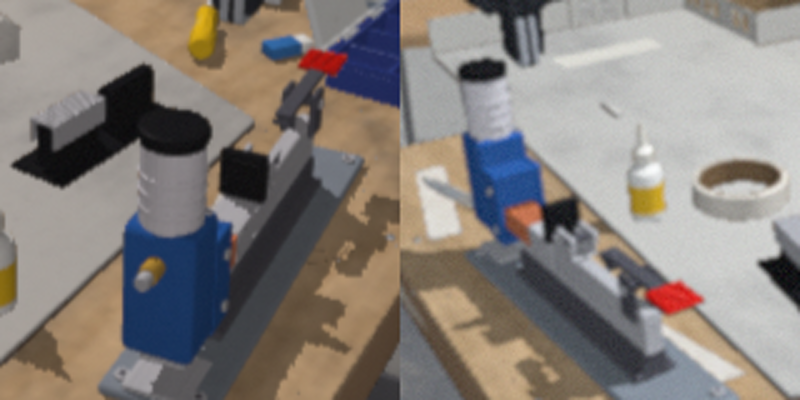

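Run:
```python
from h import *
d=np.load('st24.npz'); st=dict(tool_pos=d['p'],tcp_rot=d['q'])
o=np.array([444,358.]);D=np.array([-.0768,.997])
for n,u,v,z in [('stripend',232,415,64.5),('throat bottom/roof',232,512,68),('tabfront top',232,333,66)]:
    p=onz('wrist',220+u/2.3,60+v/2.3,z,st)[:2]; print(n,p.round(1),'s',((p-o)@D).round(1))
```

```text
stripend [438.6 413.2] s 55.4
throat bottom/roof [435.7 448.8] s 91.2
tabfront top [440.9 383.5] s 25.7
```

The strip's rear end is at s≈55.4 mm (55 expected) and it stands out 35.8 mm from the throat (36 expected), so it is fully home.

```bash
python3 -c "
from plant import manip
print(manip.close_job(), manip.state()['t'])"
```

```text
the job is handed in; nothing more can be done
the job is handed in; nothing more can be done
```

The stapler is reloaded with the copper strip, and I handed the job in at about 23 s of the 58 s allowed. The steps, in the order asked:

1. **Follower:** I pulled it back to its end stop, and the pictures showed it held by the latch after I let go.
2. **Copper strip:** I lifted it straight up. The rack did not visibly move or tip, and the steel strip stayed on it.
3. **Placing:** I turned the strip half round in the air to keep the wrist camera clear of the cylinder. I then set it astride the rail at mid-bay.
4. **Latch:** I pressed the red paddle with about 3 N, and the follower sprang shut.

**Last checks:**
- **Strip home:** the strip stands out of the throat by about 35.8 mm (36 mm expected), with its rear end at stapler x ≈ 55.4 mm (55 mm expected). I measured this once, from the wrist camera.
- **Final scene:** the latch was back up, and nothing else in the pictures had visibly moved. The arm was clear at about 200 mm height and touching nothing.
- **Forces:** the highest wrist force I saw was about 14 N, while holding the follower at its stop. Forces were only read at the end of each move.

No check failed. My early estimates of the paddle's position differed by up to about 7 mm, so I looked again just above it before pressing. My first two move calls were refused for incomplete rows and moved nothing.

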